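Empty the drying cabinet and square up the plate stack

TASK

The sample plates in the drying cabinet are dry: throw the lever on its side from the one-dot notch into the middle, two-dot notch to unlock the drawer, pull the drawer open by its handle and take out all the plates that are in it. Lay them flat in one stack between the posts of the squaring board and tap the stack until every edge is flush and all the plates touch the stop. Push the drawer fully home, throw the lever over into the rear, three-dot notch, and leave the dishes and the hand lens where they lie.

Things in the scene. Friction and masses are not known exactly. Their poses are not given: they have to be found in the camera images.
- cabinet: low white drying cabinet, fixed, 170 (x) x 370 (y) x 88 mm high; origin at the centre of its underside, x points to its back, so that the front with the drawer looks along its -x. On its right flank (y -185 to -247 mm, x -110 to +20 mm) sits the lever housing, 62 mm high, with two notched steel cheeks up to 107 mm high, and a white ledge with one, two and three black dots beside the front, middle and rear notch.
- drawer (a joint): travel of the drawer in m: 0 fully home, 0.150 fully out (towards the cabinet's -x). About 2 N friction. In the one-dot and three-dot notches of the lever a hidden bolt locks the drawer (2 mm play); the lever cannot reach the rear notch unless the drawer is fully home.
- handle (a point): middle of the drawer's bar handle, which moves with the drawer: a round steel bar 12 mm thick and 104 mm long along the cabinet's y, its axis 62 mm above the table and 42 mm in front of the drawer's face, 36 mm clear gap behind it
- drawer_floor (a point): centre of the drawer's inner floor, moves with the drawer, 18 mm above the table. The inside is 145 mm front to back by 322 mm wide, walls 27 mm high above the floor at the sides and back, front panel up to 81 mm above the table. Ribs 3 mm high part the floor into four lanes 54 mm wide, 72 mm from centre to centre, one plate to a lane: fingertips have to stay 3 mm above the floor beside a plate.
- lever (a joint): angle of the lever in rad about a level axis along the cabinet's y: 0 in the front one-dot notch (leaning 0.6 rad to the front), 0.6 in the middle two-dot notch (upright), 1.2 in the rear three-dot notch (leaning 0.6 rad to the back). A spring detent draws it into the nearest notch; 4 to 6 N at the knob carries it over the hump between notches.
- lever_knob (a point): centre of the black ball knob on the lever, 29 mm in diameter, 118 mm from the hinge axis; moves with the lever
- lever_hinge (a point): point on the lever's hinge axis below the knob, fixed to the cabinet, 55 mm above the table
- board: grey squaring board, fixed, 12 mm thick, 145 mm (x, -77 to +67 mm) by 120 mm (y); origin on the table under the centre of a squared stack, x points to the end stop. Four round posts, 12 mm thick, tops 58 mm above the table, stand at x = +40 and -50 mm, y = +-35 mm: a plate laid lengthwise along x goes down between them with 7 mm to spare on each side; the end towards -x is open.
- end_stop (a point): foot of the face of the board's aluminium end stop, at board x = +55 mm, y = 0, 12 mm above the table; the face looks to the board's -x, is 100 mm wide, its top 58 mm above the table. A plate touching it lengthwise has its centre at board x = 0.
- plate1: bare steel sample plate, 110 x 44 x 10 mm, 70 to 140 g, with two rows of shallow round marks on top; origin at the centre of its underside, x along its length, z up. Starts lying flat in a lane of the drawer, its length front to back. Any of the four plates may be absent (None).
- plate2: bare steel sample plate, 110 x 44 x 10 mm, 70 to 140 g, with two rows of shallow round marks on top; origin at the centre of its underside, x along its length, z up. Starts lying flat in a lane of the drawer, its length front to back. Any of the four plates may be absent (None).
- plate3: bare steel sample plate, 110 x 44 x 10 mm, 70 to 140 g, with two rows of shallow round marks on top; origin at the centre of its underside, x along its length, z up. Starts lying flat in a lane of the drawer, its length front to back. Any of the four plates may be absent (None).
- plate4: bare steel sample plate, 110 x 44 x 10 mm, 70 to 140 g, with two rows of shallow round marks on top; origin at the centre of its underside, x along its length, z up. Starts lying flat in a lane of the drawer, its length front to back. Any of the four plates may be absent (None).
- petri_large: the covered petri dish, 90 mm across, loose; a bystander to be left alone; origin under its centre
- petri_small: the covered petri dish, 60 mm across, loose; a bystander to be left alone; origin under its centre
- lens: the hand lens, loose; a bystander to be left alone; origin under its centre

How it is judged:
On the way, in this order (a step that is already met when the one before it is completed fails the run):
1. the lever rests in the middle, two-dot notch with the drawer still shut (value of joint lever between 0.5 and 0.7 rad and value of joint drawer below 0.01 m), for 0.2 s.
2. the drawer is pulled open by at least 120 mm (value of joint drawer above 0.12 m), for 0.2 s.
At the end, for the whole second after the job is handed in: All plates present lie flat in one stack between the board's posts, each within 2.5 mm of the stop, 3 mm of one another and 2 degrees of the board's direction; the drawer is home within 4 mm, the lever within 0.1 rad of the rear notch (x of plate1 in the frame of board between -0.0025 and 0.0025 m and y of plate1 in the frame of board between -0.015 and 0.015 m and z of each of plate1, plate2, plate3, plate4 in the frame of board below 0.048 m and angle between the z axis of each of plate1, plate2, plate3, plate4 and the z axis of board, either way round below 0.05 rad and angle between the x axis of each of plate1, plate2, plate3, plate4 and the x axis of board, either way round below 0.035 rad and linear speed of each of plate1, plate2, plate3, plate4 below 0.02 m/s and x of plate2 in the frame of board between -0.0025 and 0.0025 m and y of plate2 in the frame of board between -0.015 and 0.015 m and x of plate3 in the frame of board between -0.0025 and 0.0025 m and y of plate3 in the frame of board between -0.015 and 0.015 m and x of plate4 in the frame of board between -0.0025 and 0.0025 m and y of plate4 in the frame of board between -0.015 and 0.015 m and horizontal distance between plate1 and plate2 below 0.003 m and horizontal distance between each of plate1, plate2 and plate3 below 0.003 m and horizontal distance between each of plate1, plate2, plate3 and plate4 below 0.003 m and value of joint drawer below 0.004 m and value of joint lever between 1.1 and 1.3 rad); the robot touches nothing.
It fails at once if the covered petri dish, 90 mm across, is moved by more than 30 mm (distance of petri_large from where it was at the start of the episode above 0.03 m).
It fails at once if the covered petri dish, 60 mm across, is moved by more than 30 mm (distance of petri_small from where it was at the start of the episode above 0.03 m).
It fails at once if the hand lens is moved by more than 30 mm (distance of lens from where it was at the start of the episode above 0.03 m).
Of plate1, plate2, plate3, plate4 only 2 to 4 are there at a start; the rules pass over those that are not, and their reading is None.
At some moment in a run one of plate1, plate2, plate3, plate4 may be knocked a few centimetres aside while the robot is not near it.
Once in a run the grip may slacken for a moment while it holds something.
It also fails if it takes over 210 s, if anything falls off the work surface, if the arm or the gripper's body presses on something with over 40 N, if the wrist force passes 120 N, or if a joint passes its speed limit or range.

ROBOT

A 6-joint arm with a two-finger parallel gripper is mounted at the origin on a cart in front of the work surface, level with it; the furniture and walls round the work are solid. World frame = base frame: x ahead of the robot, y to its left, z up, the work surface at z = 0. Lengths are in m, angles in rad, forces in N, time in s.
With the tool pointing down it reaches from about 0.35 to 0.8 m from the base axis. Payload 7.3 kg.
Tool frame: the origin (TCP) lies on the centre line of the jaws, within the pads' length; the fingertips stand finger_overhang ahead of it and the grasp point (between the pads) lies 11 mm behind it (finger_overhang is the distance from the TCP to the fingertips, in m); x points along the fingers, y is the direction in which the jaws open and shut, and the axes are right-handed (so a half turn about x gives the same grasp; the last joint's range is limited). The gripper opens to 85 mm and grips with 20 to 120 N. Pads are 22 mm wide; open, the fingers measure 114 mm over their backs; the gripper's body (76 mm by 85 mm) begins 54 mm behind the grasp point. The pads swing forward as they close: fully open they stand 13 mm farther back than shut.
Start: joints at [-1.259, 0.342, 1.524, -0, 1.275, -0.146], TCP at [0.232, -0.471, 0.239] pointing down, gripper open.
Joint ranges: [-2.53, 2.53], [-0.77, 2.02], [0.04, 2.7], [-1, 4.14], [0.28, 2.66], [-3.11, 3.11]. Speed limits (rad/s): [2.57, 2.57, 3.14, 3.14, 3.14, 3.14].

INTERFACE

Orientations are given as a rotation vector (axis times angle).
In Python, from workcell import read_state, get_image, camera_model, close_job, finger_overhang gives the robot as it stands.
- The arm moves only by the tool apply_moves, never from a script. Its argument "increments" is a list that holds one entry, the list of rows, each a list of 7 numbers: the gripper's target within -1 to 1 (fully open at 1, half-way at 0, shut at -1), then the shift along the world's x, y, z in mm, then the turn, a rotation vector about the world's x, y, z in degrees. A call has exactly 10 rows; each row is the pose to reach, as a shift and turn from the pose measured when the call began; what a row does not reach only later rows make up. A row lasts 1/10 s, in which the tool goes at most 50 mm and 8.59 degrees, less where a joint would pass 70% of its speed; a pose out of reach is approached as far as the arm can. A call with a gripper value outside its range is refused whole. The fingers move at their own pace and stop on an object; "force" is the grip in N (left out, the last holds). Time passes only in rows, so rows that repeat a pose let the fingers close, or fill a call up. It gives the time, the measured TCP pose, the force and the opening at its end, in the units of the state.
- read_state(): the state, without advancing time (a new reading comes with each control period).
- get_image(name): name is "scene" or "top" or "wrist"; returns (picture, depth): 480x640x3 uint8, red, green, blue; 480x640 float32, m along the optical axis (not along the pixel's ray), 0 where there is no reading.
- camera_model(name): a dict with "fx", "fy", "cx", "cy" (pixels), "camera_from_world" (4x4, takes a point from world to camera coordinates); the wrist camera has in their place "hand_eye" (4x4, takes a point from camera to tool coordinates, whose origin is the TCP and whose axes are the tool frame's). Camera axes: x right, y down, z forward; pixel columns grow to the right and rows downward; lengths in m; the calibration is good to about 2 mm. A picture is of the moment at which its call begins: read the wrist's pose just before it. camera_model takes no time and is no camera call.
- close_job(): hands the job in, once; it reports no verdict.
The state is a dict: "time_s": time; "joints": joint angles; "joint_vel": joint speeds; "joint_efforts": joint torques, N m; "tool_pos": TCP position; "tool_rot": TCP orientation; "force": force on the tool from outside, world axes, zero at the start; "ft_torque": the same for the moment, N m; "width": finger opening in m.
Only numpy, scipy, OpenCV 4.12 (cv2) and the standard library are available. Lean on these libraries where they do the work, as an engineer would, in place of code of your own. Each camera call takes 0.05 s, during which the arm holds its last target.

## Working session

There is one attempt and no reset: what is moved stays moved. The work goes in short steps, Python scripts to look and compute and a tool call to move; the robot and the scene stay as the last step left them, time stands still between calls to the robot, and variables do not carry over. Pictures are saved under pics/ and viewed, and the job is handed in when it is done.

Besides the shell and the picture viewer there is one more tool, called after "Emit:" as name([rows], argument=value, ...), one row to a line, values as JSON. apply_moves: Moves the arm, as the interface text tells. Its arguments: {"type":"object","properties":{"increments":{"type":"array"},"force":{"type":"number"}},"required":["increments"]}

```bash
ls; mkdir -p pics
cat > h.py <<'E'
import numpy as np, cv2
from workcell import *
from scipy.spatial.transform import Rotation as R
def snap(n,f):
    im,d=get_image(n); cv2.imwrite(f'pics/{f}.png',im[:,:,::-1]); np.save(f'pics/{f}.npy',d); return im,d
E
python3 - <<'E'
from h import *
s=read_state();print(s, finger_overhang() if callable(finger_overhang) else finger_overhang)
for n in('scene','top'):
    snap(n,n+'0'); print(camera_model(n))
print(camera_model('wrist'))
E
```

```text
pics
{'time_s': 0.0, 'joints': array([-1.25896321e+00,  3.42717140e-01,  1.52506739e+00,  9.45627337e-07,
        1.27541104e+00, -1.46007734e-01]), 'joint_vel': array([-0.00251415,  0.00105114,  0.00099109, -0.00044628,  0.00083025,
       -0.00181489]), 'joint_efforts': array([-2.07361641e-04, -4.33673751e+01, -2.46009010e+01, -1.70462249e-04,
        7.92829465e-03, -1.76039951e-06]), 'tool_pos': array([ 0.23194435, -0.47052221,  0.23861128]), 'tool_rot': array([ 1.96749296,  0.46007996, -1.96775934]), 'force': array([ 0.41714992,  0.02321012, -0.2288887 ]), 'ft_torque': array([-0.01482806, -0.04362547,  0.02411264]), 'width': 0.08576887659258758} 0.008
{'fx': 471.1306274711991, 'fy': 471.1306274711991, 'cx': 321.66157478358946, 'cy': 236.69838839382294, 'camera_from_world': array([[-0.55531886, -0.8313082 ,  0.02340191,  0.34106587],
       [-0.56267862,  0.35485426, -0.74663996,  0.33225561],
       [ 0.61238365, -0.427791  , -0.66481661,  0.73117095],
       [ 0.        ,  0.        ,  0.        ,  1.        ]])}
{'fx': 596.1018090475907, 'fy': 596.1018090475907, 'cx': 315.28413235139226, 'cy': 236.88953395373522, 'camera_from_world': array([[-0.02825431, -0.99950197, -0.01405376,  0.09459032],
       [-0.99641352,  0.02928328, -0.07938885,  0.51336071],
       [ 0.07976085,  0.01176028, -0.99674465,  1.42437363],
       [ 0.        ,  0.        ,  0.        ,  1.        ]])}
{'fx': 335.29163134148473, 'fy': 335.29163134148473, 'cx': 320.92447183668475, 'cy': 234.62152050656604, 'hand_eye': array([[-2.10243284e-04, -3.07345481e-01,  9.51597978e-01,
        -1.34619984e-01],
       [ 9.99999745e-01,  5.84331332e-04,  4.09663360e-04,
        -4.57248222e-04],
       [-6.81956696e-04,  9.51597822e-01,  3.07345280e-01,
        -7.86941274e-02],
       [ 0.00000000e+00,  0.00000000e+00,  0.00000000e+00,
         1.00000000e+00]])}
```

View pics/scene0.png

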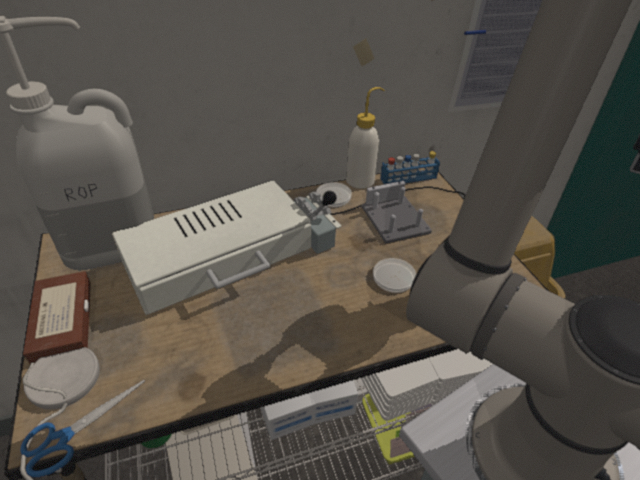

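View pics/top0.png

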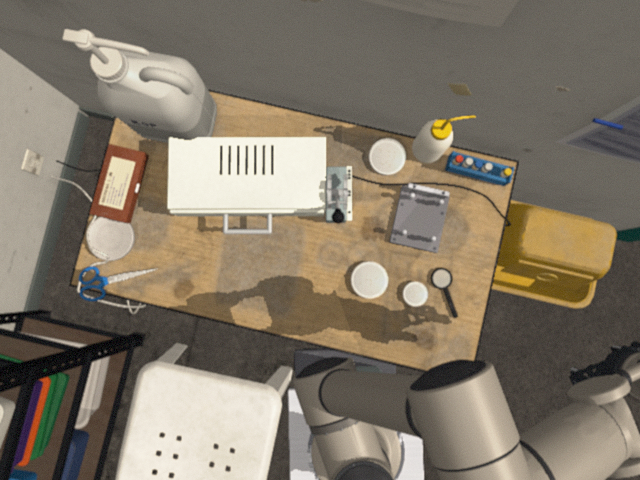

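```bash
cat >> h.py <<'E'
def ray(n,u,v,z,M=None):
    m=camera_model(n); T=m['camera_from_world'] if M is None else M
    r=T[:3,:3].T@np.array([(u-m['cx'])/m['fx'],(v-m['cy'])/m['fy'],1]); c=-T[:3,:3].T@T[:3,3]
    return c+r*(z-c[2])/r[2]
def proj(n,p,M=None):
    m=camera_model(n); T=m['camera_from_world'] if M is None else M
    q=T[:3,:3]@np.asarray(p)+T[:3,3]; return np.array([q[0]/q[2]*m['fx']+m['cx'],q[1]/q[2]*m['fy']+m['cy']])
E
python3 - <<'E'
from h import *
im=cv2.imread('pics/top0.png')
a=im[120:245,160:360]; cv2.imwrite('pics/c1.png',cv2.resize(a,None,fx=4,fy=4,interpolation=cv2.INTER_CUBIC))
a=im[160:330,320:470]; cv2.imwrite('pics/c2.png',cv2.resize(a,None,fx=4.5,fy=3.5,interpolation=cv2.INTER_CUBIC)[:600])
im=cv2.imread('pics/scene0.png')
a=im[170:310,110:310]; cv2.imwrite('pics/c3.png',cv2.resize(a,None,fx=4,fy=4,interpolation=cv2.INTER_CUBIC))
a=im[170:310,280:480]; cv2.imwrite('pics/c4.png',cv2.resize(a,None,fx=4,fy=4,interpolation=cv2.INTER_CUBIC))
E
```

```text
(no output)
```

View pics/c1.png

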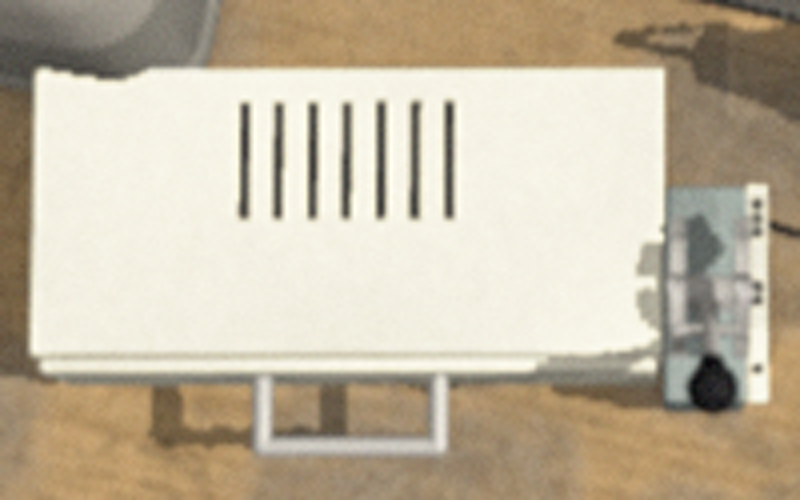

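View pics/c2.png

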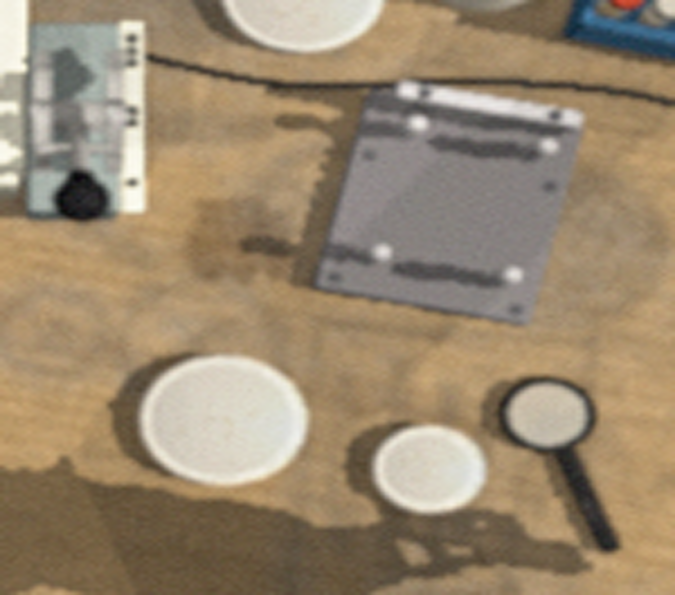

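View pics/c4.png

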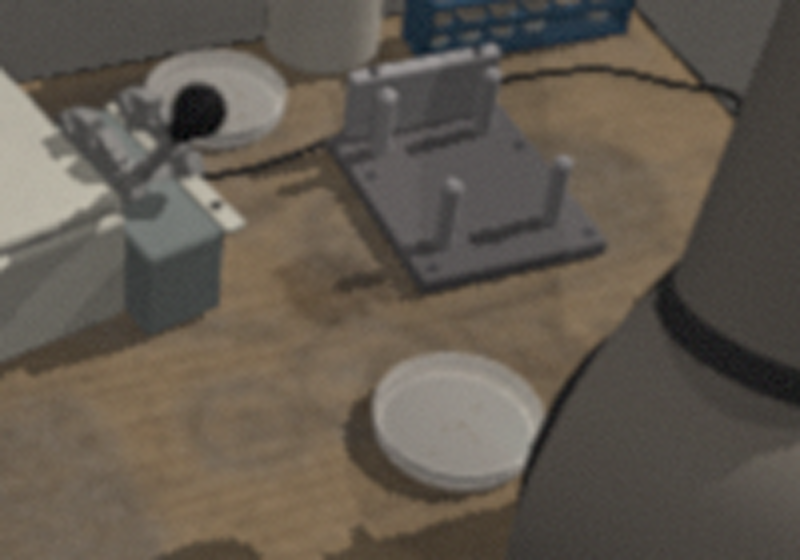

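Run:
```python
from h import *
f=lambda u,v,z:ray('top',u,v,z)
P=[f(412.9,194.9,.058),f(442,201.7,.058),f(404.9,232,.058),f(434,238.3,.058)]
P=np.array(P)[:,:2];print(P)
# Kabsch with local
L=np.array([[40,35],[40,-35],[-50,35],[-50,-35]])/1e3
c=P.mean(0);A=(L-L.mean(0)).T@(P-c);th=np.arctan2(A[0,1]-A[1,0],A[0,0]+A[1,1])
Rm=np.array([[np.cos(th),-np.sin(th)],[np.sin(th),np.cos(th)]]);o=c-Rm@L.mean(0)
print('board',o,np.degrees(th)); print((Rm@L.T).T+o-P)
B=f(169,137,.088);C=f(326,137,.088);D=f(168,208.75,.088);E_=f(325.3,208.4,.088)
for q in (B,C,D,E_):print(q)
print('yaw',np.degrees(np.arctan2(*( (C-B)[:2]))), np.linalg.norm(B-C),np.linalg.norm(B-D))
print('handle',f(224.5,231.5,.062),f(271.5,231.5,.062))
print('knob',f(160+713/4,120+384/4,.055+.118*np.cos(.6)))
for n in [(369.5,280.5),(415,293.5),(442,278),(455,315)]: print(f(*n,.012))
print('dots',[f(160+757/4,120+v/4,.062) for v in (217,293,368)])
print('cab band front', f(200,213.5,.081),f(300,213.5,.081))
```

```text
[[ 0.60593265 -0.15482251]
 [ 0.58762222 -0.22284068]
 [ 0.51827459 -0.13235905]
 [ 0.50137097 -0.20014167]]
board [ 0.55813976 -0.17879708] -14.549796714332404
[[-2.82964274e-04 -1.45889491e-04]
 [ 4.41979788e-04  1.17202200e-04]
 [ 2.61428321e-04  5.74087394e-07]
 [-4.20443835e-04  2.81132030e-05]]
[0.75618768 0.41621574 0.088     ]
[0.74445677 0.04723702 0.088     ]
[0.58631627 0.42003237 0.088     ]
[0.57612755 0.05386064 0.088     ]
yaw -178.17901338715765 0.3691651552404623 0.16991428136373818
handle [0.5316695  0.29334213 0.062     ] [0.5283894  0.18221562 0.062     ]
knob [0.55014346 0.02619084 0.1523896 ]
[ 0.40678475 -0.0484549   0.012     ]
[ 0.37236419 -0.15710492  0.012     ]
[ 0.40784715 -0.22381132  0.012     ]
[ 0.31818442 -0.25099479  0.012     ]
dots [array([ 0.65934238, -0.00554541,  0.062     ]), array([ 0.61385405, -0.00405369,  0.062     ]), array([ 0.56919125, -0.00258904,  0.062     ])]
cab band front [0.57382368 0.3469073  0.081     ] [0.56682324 0.11313746 0.081     ]
```

```bash
cat >> h.py <<'E'
# desired tool: x down, jaw axis y at yaw (deg, world)
def rot(yaw):
    a=np.radians(yaw); y=np.array([np.cos(a),np.sin(a),0]); x=np.array([0,0,-1.]); return np.column_stack([x,y,np.cross(x,y)])
def delta(p,yaw):
    s=read_state(); R0=R.from_rotvec(s['tool_rot']).as_matrix()
    best=min((np.degrees(R.from_matrix(rot(yaw+k)@R0.T).as_rotvec()) for k in(0,180)),key=np.linalg.norm)
    print('t',round(s['time_s'],2),'tcp',np.round(s['tool_pos']*1000,1),'w',round(s['width']*1000,1),'F',np.round(s['force'],1),'j6',round(s['joints'][5],2))
    print('yaw now',np.degrees(np.arctan2(R0[1,1],R0[0,1])),'d mm',np.round((np.array(p)-s['tool_pos'])*1000,1),'turn',np.round(best,2))
E
python3 - <<'E'
from h import *
delta([.548,.026,.23],88.25); print(R.from_rotvec(read_state()['tool_rot']).as_matrix().round(2))
delta([.548,.026,.23],-90)
E
```

```text
t 0.1 tcp [ 232.  -470.6  238.7] w 85.3 F [-0.8  0.7  0.1] j6 -0.15
yaw now -63.771920179273934 d mm [316.  496.6  -8.7] turn [ -0.08  -0.   -27.98]
[[-0.    0.44 -0.9 ]
 [ 0.   -0.9  -0.44]
 [-1.   -0.   -0.  ]]
t 0.1 tcp [ 232.  -470.6  238.7] w 85.3 F [-0.8  0.7  0.1] j6 -0.15
yaw now -63.771920179273934 d mm [316.  496.6  -8.7] turn [ -0.08  -0.   -26.23]
```

Emit:
apply_moves([
  [[0.3,25,39,2,0,0,-3],[0.3,50,78,4,0,0,-6],[0.3,75,117,6,0,0,-9],[0.3,100,156,8,0,0,-12],[0.3,125,195,10,0,0,-15],[0.3,150,234,10,0,0,-18],[0.3,175,273,10,0,0,-21],[0.3,200,312,10,0,0,-24],[0.3,225,351,10,0,0,-26],[0.3,250,390,10,0,0,-28]],
], force=30)

```text
time_s: 1.1
tool_pos: [0.4825, -0.0787, 0.2485]
tool_rot: [-2.204, 0.034, 2.205]
force: [0.9, -0.9, -0.7]
width: 0.0553
```

Run:
```python
from h import *
snap('wrist','w1');snap('scene','s1')
delta([.548,.026,.23],-91.75)
```

```text
t 1.2 tcp [483.7 -76.2 248.3] w 55.3 F [-0.8 -0.8  0.1] j6 1.28
yaw now -91.49173782344333 d mm [ 64.3 102.2 -18.3] turn [-0.17  0.03 -0.26]
```

View pics/w1.png

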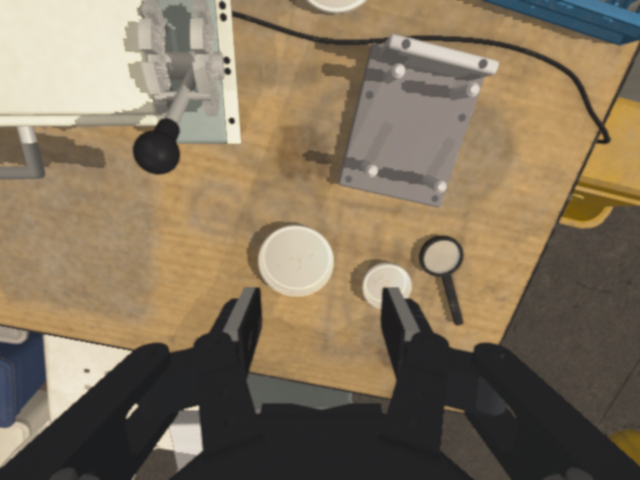

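```bash
cat >> h.py <<'E'
def wristM(s=None):
    s=s or read_state(); T=np.eye(4);T[:3,:3]=R.from_rotvec(s['tool_rot']).as_matrix();T[:3,3]=s['tool_pos']
    return np.linalg.inv(T@camera_model('wrist')['hand_eye'])
def fitboard(P):
    L=np.array([[40,35],[40,-35],[-50,35],[-50,-35]])/1e3; P=np.array(P)[:,:2]
    c=P.mean(0);A=(L-L.mean(0)).T@(P-c);th=np.arctan2(A[0,1]-A[1,0],A[0,0]+A[1,1])
    Rm=np.array([[np.cos(th),-np.sin(th)],[np.sin(th),np.cos(th)]]);o=c-Rm@L.mean(0)
    print('board',o,np.degrees(th)); print(((Rm@L.T).T+o-P).round(4))
E
python3 - <<'E'
from h import *
M=wristM()
f=lambda u,v,z:ray('wrist',u,v,z,M)
fitboard([f(398,71,.058),f(473,90,.058),f(372,170.5,.058),f(441,186.5,.058)])
print('knob',f(157,153,.1524)); print('dots',f(232,121,.062),f(227,65,.062),f(223,8,.062)); print('bar end',f(38,173,.062))
E
```

```text
board [ 0.56016775 -0.17069757] -13.955179893017505
[[ 0.0005 -0.0001]
 [ 0.0008 -0.0005]
 [-0.0007  0.0006]
 [-0.0005  0.    ]]
knob [0.54806223 0.03276295 0.1524    ]
dots [0.56899736 0.0032086  0.062     ] [0.61489904 0.00263698 0.062     ] [0.65742946 0.00120647 0.062     ]
bar end [0.52692106 0.19294033 0.062     ]
```

```bash
python3 - <<'E'
from h import *
M=wristM(); im,d=snap('wrist','w2'); M2=wristM(); print(M-M2)
E
python3 - <<'E'
import cv2
im=cv2.imread('pics/w2.png'); cv2.imwrite('pics/w2c.png',cv2.resize(im[0:210,120:520],None,fx=2,fy=2,interpolation=cv2.INTER_CUBIC))
E
```

```text
[[ 1.45115692e-05  2.35535073e-06 -1.16712181e-03  2.35913339e-03]
 [-3.87365439e-04 -3.60078172e-04 -1.17135376e-03  1.46387878e-03]
 [ 1.19818408e-03  1.07701591e-03 -3.75528639e-04  7.38901014e-05]
 [ 0.00000000e+00  0.00000000e+00  0.00000000e+00  0.00000000e+00]]
```

View pics/w2c.png

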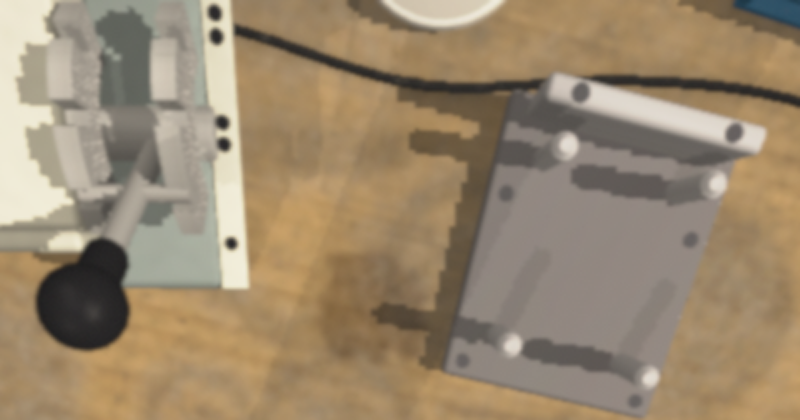

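Run:
```python
from h import *
M=np.mean([wristM() for _ in range(1)],axis=0)
f=lambda u,v,z:ray('wrist',u,v,z,M)
fitboard([f(403.5,72.5,.058),f(476.5,92,.058),f(376,172.5,.058),f(444,189,.058)])
print('knob',f(161.5,152.5,.1524)); print('dots',f(235.5,121.5,.062),f(231.5,66.5,.062))
# triangulate knob top+wrist
m=camera_model('top'); 
delta([.548,.026,.23],-91.75)
```

```text
board [ 0.55685592 -0.17676345] -14.33679548489952
[[ 0.0001  0.0006]
 [ 0.0003 -0.0012]
 [-0.0004  0.0009]
 [-0.0001 -0.0003]]
knob [0.54704977 0.02736584 0.1524    ]
dots [ 0.56708422 -0.00226606  0.062     ] [ 0.61216716 -0.00348745  0.062     ]
t 1.25 tcp [482.6 -78.2 248.1] w 55.4 F [-0.9 -1.   0.9] j6 1.28
yaw now -91.49254340868958 d mm [ 65.4 104.2 -18.1] turn [-0.11 -0.04 -0.26]
```

Emit:
apply_moves([
  [[0.3,22,35,-5,0,0,0],[0.3,44,70,-10,0,0,0],[0.3,65,104,-15,0,0,0],[0.3,65,104,-20,0,0,0],[0.3,65,104,-40,0,0,0],[0.3,65,104,-65,0,0,0],[0.3,65,104,-90,0,0,0],[0.3,65,104,-106,0,0,0],[0.3,65,104,-106,0,0,0],[0.3,65,104,-106,0,0,0]],
])

```text
time_s: 2.25
tool_pos: [0.5474, 0.0246, 0.1425]
tool_rot: [-2.206, 0.028, 2.208]
force: [0.6, -0.2, -0.7]
width: 0.0554
```

Run:
```python
from h import *
snap('wrist','w3');snap('scene','s3')
delta([.5475,.0265,.141],-91.75)
a=cv2.imread('pics/w3.png');b=cv2.imread('pics/s3.png');cv2.imwrite('pics/m3.png',cv2.resize(np.hstack([a[100:400],b[100:400]]),(800,188)))
b=b[160:280,240:400];cv2.imwrite('pics/s3c.png',cv2.resize(b,None,fx=4,fy=4))
```

```text
t 2.35 tcp [548.1  25.  143.4] w 55.5 F [-0.6 -0.3  0.1] j6 1.5
yaw now -91.5359226867656 d mm [-0.6  1.5 -2.4] turn [-0.09  0.07 -0.21]
```

View pics/w3.png

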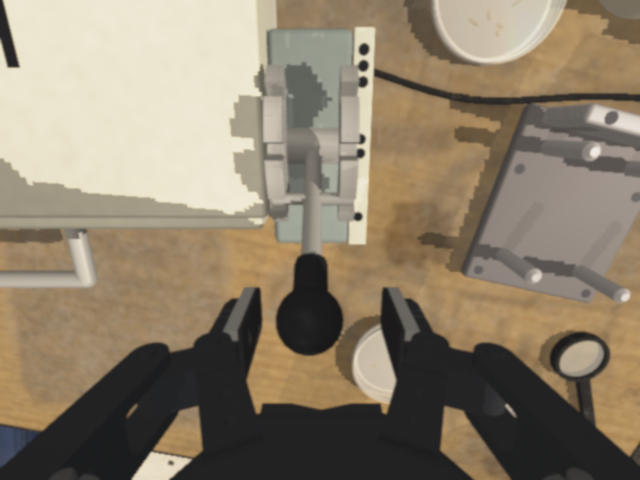

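View pics/s3c.png

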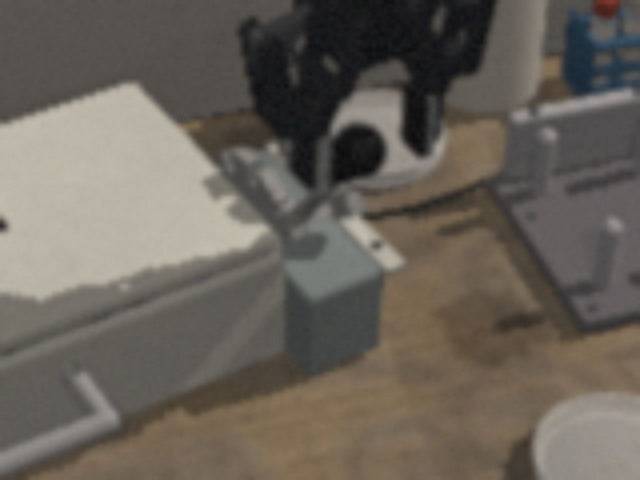

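Emit:
apply_moves([
  [[0.3,0,2,-2,0,0,0],[0,0,2,-2,0,0,0],[-0.2,0,2,-2,0,0,0],[-0.5,0,2,-2,0,0,0],[-0.5,0,2,-2,0,0,0],[-0.6,0,2,-2,0,0,0],[-0.6,0,2,-2,0,0,0],[-0.6,0,2,-2,0,0,0],[-0.6,0,2,-2,0,0,0],[-0.6,0,2,-2,0,0,0]],
], force=30)

```text
time_s: 3.35
tool_pos: [0.5483, 0.0293, 0.1422]
tool_rot: [-2.208, 0.024, 2.203]
force: [-0.3, 9.9, 5.3]
width: 0.0268
```

Emit:
apply_moves([
  [[-0.6,5,0,3,0,0,0],[-0.6,10,0,6,0,0,0],[-0.6,20.7,0,11.3,0,0,0],[-0.6,31.8,0,15.3,0,0,0],[-0.6,43,0,18.3,0,0,0],[-0.6,55,0,20,0,0,0],[-0.6,66.6,-1,20.6,0,0,0],[-0.6,66.6,-1,20.6,0,0,0],[-0.6,66.6,-1,20.6,0,0,0],[-0.6,66.6,-1,20.6,0,0,0]],
])

```text
time_s: 4.35
tool_pos: [0.6163, 0.0277, 0.163]
tool_rot: [-2.213, 0.025, 2.2]
force: [5.9, -2.6, -2.6]
width: 0.0269
```

Run:
```python
from h import *
snap('wrist','w4')
delta([.614,.0265,.162],-91.75)
```

```text
t 4.4 tcp [616.2  27.7 163. ] w 27.0 F [ 4.7 -1.2 -2.9] j6 1.51
yaw now -91.50563562815118 d mm [-2.2 -1.2 -1. ] turn [-0.23  0.33 -0.24]
```

View pics/w4.png

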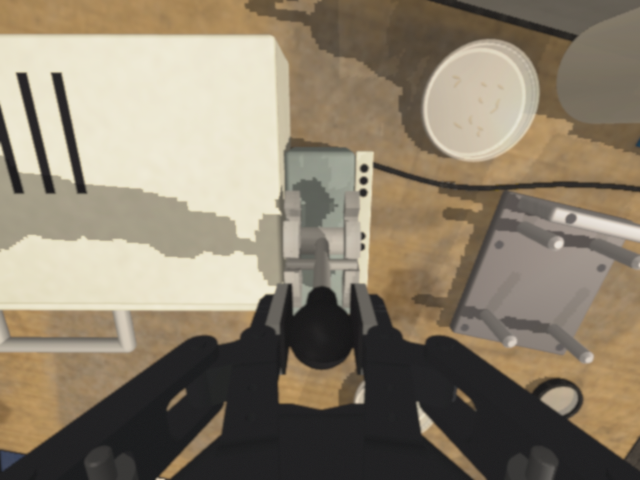

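Emit:
apply_moves([
  [[-0.3,0,0,0,0,0,0],[0,0,0,0,0,0,0],[0.3,0,0,0,0,0,0],[0.3,0,0,0,0,0,0],[0.3,0,0,20,0,0,0],[0.3,0,0,45,0,0,0],[0.3,-10,10,65,0,0,8],[0.3,-20,20,65,0,0,16],[0.3,-30,30,65,0,0,24],[0.3,-40,50,65,0,0,32]],
])

```text
time_s: 5.4
tool_pos: [0.5758, 0.0774, 0.2282]
tool_rot: [1.925, 0.533, -1.916]
force: [0.2, 0.2, -0.9]
width: 0.0554
```

Run:
```python
from h import *
snap('wrist','w5');im,d=snap('top','t5');cv2.imwrite('pics/t5c.png',cv2.resize(im[120:260,160:360,::-1],None,fx=4,fy=4,interpolation=cv2.INTER_CUBIC))
delta([.530,.238,.13],-1.75)
```

```text
t 5.5 tcp [575.1  79.7 228.3] w 55.7 F [0.4 0.3 0.4] j6 1.03
yaw now -59.24302736026648 d mm [-45.1 158.3 -98.3] turn [-0.44 -0.09 57.49]
```

View pics/t5c.png

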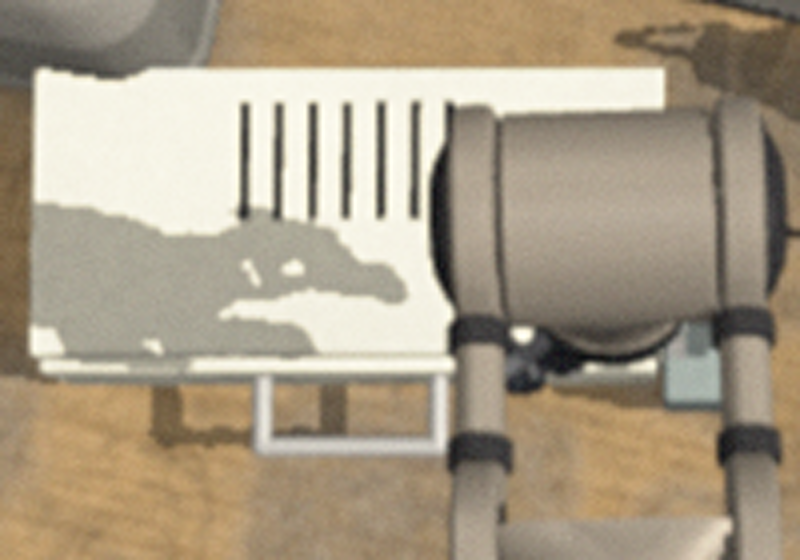

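View pics/w5.png

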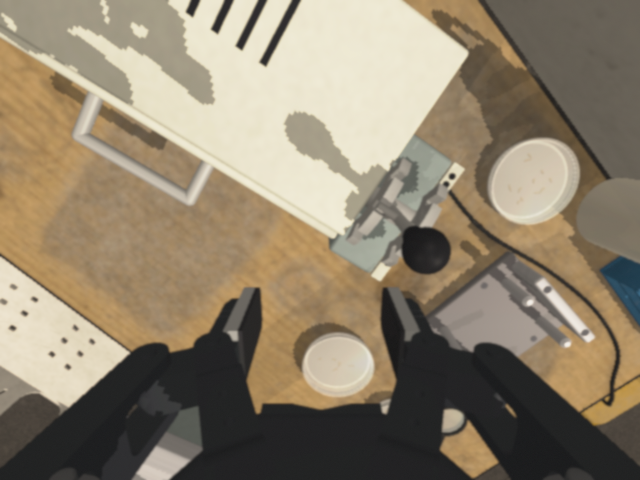

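Emit:
apply_moves([
  [[0.1,-5,17,-10,0,0,7.5],[0.0,-10,35,-20,0,0,15],[0.0,-15,52,-30,0,0,22.5],[0.0,-20,70,-40,0,0,30],[0.0,-25,90,-50,0,0,37.5],[0.0,-32,110,-60,0,0,45],[0.0,-40,130,-65,0,0,52],[0.0,-45,150,-70,0,0,57.5],[0.0,-45,158,-70,0,0,57.5],[0.0,-45,158,-70,0,0,57.5]],
])

```text
time_s: 6.5
tool_pos: [0.5305, 0.2382, 0.1584]
tool_rot: [1.236, 1.201, -1.234]
force: [0.8, 0.2, 0.4]
width: 0.0431
```

Run:
```python
from h import *
M=wristM();snap('wrist','w6')
delta([.530,.238,.06],-1.75); s=read_state()
for p in [(.530,.238,.062),(.614,.0275,.173),(.5283,.186,.062),(.5317,.29,.062)]: print(proj('wrist',p,M))
```

```text
t 6.55 tcp [530.7 237.4 158.5] w 42.9 F [-0.4 -0.8 -0.5] j6 0.32
yaw now -1.8969157409233337 d mm [ -0.7   0.6 -98.5] turn [-0.32 -0.24  0.15]
[321.13063597 241.41338732]
[471.78314054 629.30759888]
[321.08875591 304.93385986]
[321.17827723 169.15477177]
```

View pics/w6.png

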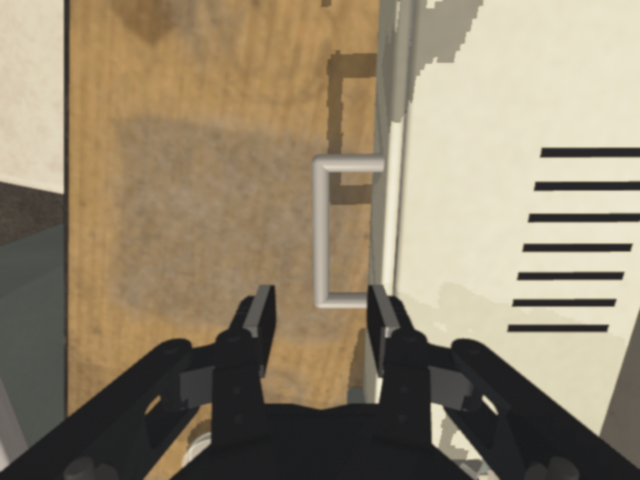

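Emit:
apply_moves([
  [[0.0,0,0,-25,0,0,0],[0.0,0,0,-50,0,0,0],[0.0,0,0,-75,0,0,0],[0.0,0,0,-95,0,0,0],[0.0,0,0,-105,0,0,0],[0.0,0,0,-105,0,0,0],[-0.5,0,0,-105,0,0,0],[-1,0,0,-105,0,0,0],[-1,0,0,-105,0,0,0],[-1,0,0,-105,0,0,0]],
], force=50)

```text
time_s: 7.55
tool_pos: [0.5297, 0.2375, 0.0549]
tool_rot: [1.235, 1.201, -1.235]
force: [-6.0, -0.1, 6.0]
width: 0.01
```

Emit:
apply_moves([
  [[-1,-5,0,0,0,0,0],[-1,-15,0.5,0,0,0,0],[-1,-32,1,0,0,0,0],[-1,-50,1.5,0,0,0,0],[-1,-70,2,0,0,0,0],[-1,-90,2.7,0,0,0,0],[-1,-110,3.4,0,0,0,0],[-1,-130,4,0,0,0,0],[-1,-147,4.5,0,0,0,0],[-1,-147,4.5,0,0,0,0]],
])

```text
time_s: 8.55
tool_pos: [0.3804, 0.2417, 0.0552]
tool_rot: [1.232, 1.203, -1.236]
force: [-0.7, -1.7, -3.3]
width: 0.0101
```

Run:
```python
from h import *
M=wristM();snap('wrist','w7')
delta([.530,.238,.06],-1.75)
```

```text
t 8.6 tcp [381.2 241.6  55.2] w 10.3 F [-1.1 -2.6 -2.4] j6 0.41
yaw now -1.8343385670755405 d mm [148.8  -3.6   4.8] turn [-0.26 -0.41  0.09]
```

View pics/w7.png

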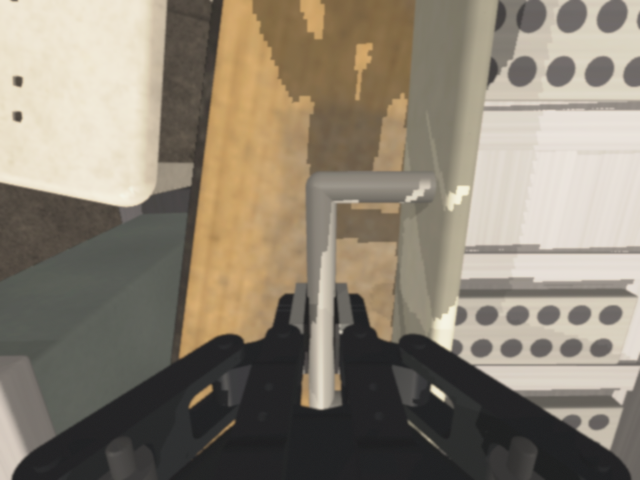

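Emit:
apply_moves([
  [[-0.5,0,0,0,0,0,0],[0,0,0,0,0,0,0],[0,0,0,0,0,0,0],[0,0,0,5,0,0,0],[0,0,0,40,0,0,0],[0,0,0,80,0,0,0],[0.1,10,0,120,0,0,-8],[0.2,20,0,160,0,0,-16],[0.3,30,0,190,0,0,-24],[0.3,40,0,210,0,0,-32]],
])

```text
time_s: 9.6
tool_pos: [0.4221, 0.2418, 0.2684]
tool_rot: [1.64, 0.874, -1.631]
force: [-0.9, 0.4, -0.9]
width: 0.0558
```

Run:
```python
from h import *
M=wristM();snap('wrist','w8');snap('top','t8')
delta([.44,.238,.265],-91.75)
```

```text
t 9.7 tcp [423.3 242.1 268.3] w 55.6 F [-0.3  0.6  0.2] j6 0.95
yaw now -33.98698203945914 d mm [16.7 -4.1 -3.3] turn [ -0.45   0.44 -57.76]
```

View pics/w8.png

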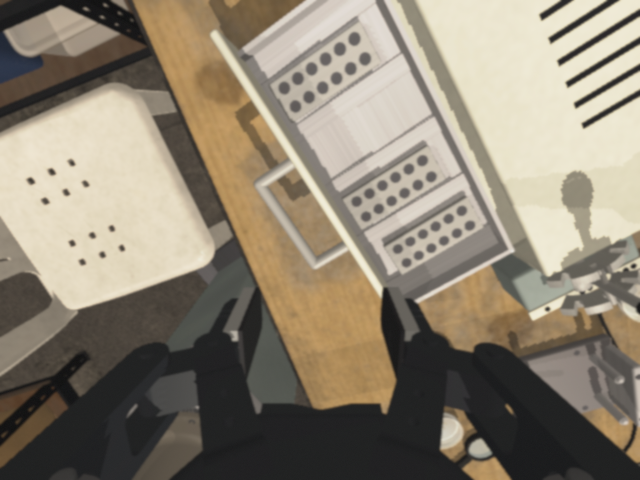

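View pics/t8.png

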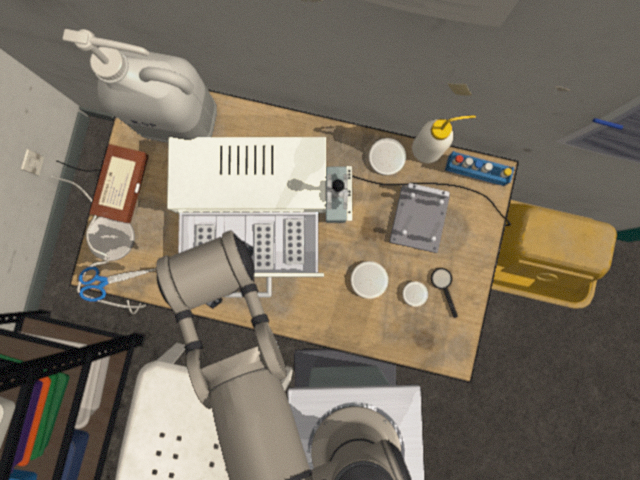

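```bash
cat > dots.py <<'E'
from h import *
def plates(im,M,z=.028,cam='wrist',box=None):
    g=cv2.cvtColor(im,cv2.COLOR_RGB2GRAY); 
    th=cv2.adaptiveThreshold(cv2.GaussianBlur(g,(3,3),0),255,cv2.ADAPTIVE_THRESH_MEAN_C,cv2.THRESH_BINARY_INV,31,18)
    cs,_=cv2.findContours(th,cv2.RETR_LIST,cv2.CHAIN_APPROX_NONE); pts=[]
    for c in cs:
        a=cv2.contourArea(c)
        if a<12 or a>400 or len(c)<5: continue
        (x,y),(w,h),_=cv2.fitEllipse(c)
        if min(w,h)/max(w,h)<.6 or a/(np.pi*w*h/4)<.8: continue
        p=ray(cam,x,y,z,M)
        if box is None or (box[0]<p[0]<box[1] and box[2]<p[1]<box[3]): pts.append([p[0],p[1],x,y])
    pts=np.array(pts)
    # cluster by distance 24mm
    n=len(pts); lab=list(range(n))
    for i in range(n):
        for j in range(n):
            if np.hypot(*(pts[i,:2]-pts[j,:2]))<.024:
                a,b=lab[i],lab[j]; lab=[a if l==b else l for l in lab]
    for l in set(lab):
        q=pts[[k for k in range(n) if lab[k]==l]]
        if len(q)<6: continue
        (cx,cy),(w,h),ang=cv2.minAreaRect((q[:,:2]*1000).astype(np.float32))
        if w<h: ang+=90
        print(len(q),'mean',np.round(q[:,:2].mean(0)*1000,1),'rect',round(cx,1),round(cy,1),'dim',round(w,1),round(h,1),'ang',round((ang+90)%180-90,1),'px',q[:,2:].mean(0).round())
    return pts
E
python3 - <<'E'
from dots import *
im=cv2.imread('pics/w8.png')[:,:,::-1].copy()
plates(im,wristM(),box=(.3,.7,0,.5))
im=cv2.imread('pics/t8.png')[:,:,::-1].copy()
M=camera_model('top')['camera_from_world']
plates(im,M,cam='top',box=(.3,.7,0,.5))
E
```

```text
12 mean [508.  133.9] rect 507.9 134.0 dim 21.2 84.5 ang -0.7 px [433. 237.]
12 mean [497.9 209.1] rect 497.9 209.1 dim 21.4 84.3 ang -1.2 px [393. 189.]
12 mean [499.1 351.3] rect 499.2 351.3 dim 21.1 84.5 ang -1.7 px [324.  73.]
6 mean [506.6 141.6] rect 507.1 141.6 dim 0.4 84.4 ang -0.8 px [290. 241.]
```

Run:
```python
from h import *
m=camera_model('wrist');H=m['hand_eye']
for f in('w8','w7','w6'):
    d=np.load(f'pics/{f}.npy'); v,u=np.mgrid[0:480,0:640]; ok=(d>0.02)&(d<.16)
    P=np.stack([(u-m['cx'])/m['fx']*d,(v-m['cy'])/m['fy']*d,d],-1)[ok]@H[:3,:3].T+H[:3,3]
    Q=P[(abs(P[:,2])<.02)]
    print(f,[np.percentile(Q[Q[:,1]*s>0,0],[90,99,99.9]).round(4) for s in(1,-1)], Q[Q[:,0]>-.01][:,1].min(),Q[Q[:,0]>-.01][:,1].max(),Q[Q[:,0]>-.01][:,2].min(),Q[Q[:,0]>-.01][:,2].max())
```

```text
w8 [array([-0.042 , -0.0056,  0.0019]), array([-0.0422, -0.0055,  0.002 ])] -0.04205731564281466 0.04069442617441585 -0.012044715528115243 0.010951350983644512
w7 [array([-0.0242,  0.0015,  0.01  ]), array([-0.0382, -0.0083,  0.0018])] -0.019226092211145063 0.04206684936874711 -0.01998543607684057 0.019558742622333203
w6 [array([-0.0415, -0.0048,  0.0034]), array([-0.0417, -0.0047,  0.0032])] -0.035403107082315186 0.03451920737645176 -0.012048753881343549 0.011124717998208355
```

Emit:
apply_moves([
  [[0.3,8,-10,-5,0,0,-8],[0.3,16,-20,-10,0,0,-16],[0.3,24,-32,-15,0,0,-24],[0.3,34,-44,-20,0,0,-32],[0.3,44,-56,-25,0,0,-40],[0.3,54,-68,-30,0,0,-48],[0.3,64,-80,-35,0,0,-56],[0.3,74,-95,-40,0,0,-57.5],[0.3,84,-108,-45,0,0,-57.5],[0.3,84,-108,-45,0,0,-57.5]],
])

```text
time_s: 10.7
tool_pos: [0.5075, 0.1325, 0.2218]
tool_rot: [-2.216, 0.025, 2.199]
force: [-0.6, -0.7, -0.5]
width: 0.0555
```

Run:
```python
from dots import *
M=wristM();im,_=snap('wrist','w9');M2=wristM()
plates(im,M,box=(.3,.7,0,.5))
plates(im,M2,box=(.3,.7,0,.5))
delta([.508,.134,.1],-91.2)
```

```text
12 mean [497.6 350.6] rect 498.1 350.6 dim 21.5 85.1 ang -1.9 px [108. 224.]
12 mean [495.8 208.4] rect 495.8 208.4 dim 21.3 84.3 ang -1.2 px [247. 222.]
12 mean [505.7 133.2] rect 505.8 133.2 dim 21.0 84.3 ang -0.5 px [321. 211.]
12 mean [497.1 352. ] rect 497.6 351.9 dim 21.6 85.2 ang -1.9 px [108. 224.]
12 mean [495.3 209.5] rect 495.4 209.5 dim 21.4 84.4 ang -1.2 px [247. 222.]
12 mean [505.2 134.1] rect 505.3 134.1 dim 21.0 84.5 ang -0.5 px [321. 211.]
t 10.75 tcp [507.1 133.4 222.3] w 55.4 F [0.3 0.7 0.4] j6 1.71
yaw now -91.44666264769668 d mm [   0.9    0.6 -122.3] turn [-0.17  0.46  0.25]
```

View pics/w9.png

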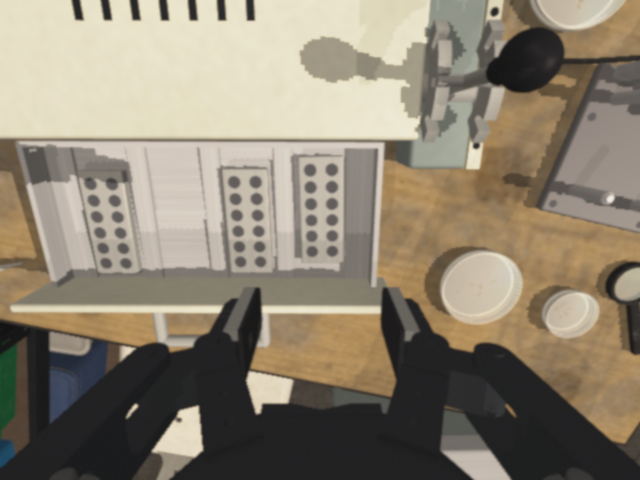

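Emit:
apply_moves([
  [[0.3,-1.5,0,-35,0,0,0.8],[0.3,-1.5,0,-70,0,0,0.8],[0.3,-1.5,0,-105,0,0,0.8],[0.3,-1.5,0,-140,0,0,0.8],[0.3,-1.5,0,-165,0,0,0.8],[0.3,-1.5,0,-180,0,0,0.8],[0.3,-1.5,0,-188,0,0,0.8],[0.3,-1.5,0,-192,0,0,0.8],[0.3,-1.5,0,-192,0,0,0.8],[0.3,-1.5,0,-192,0,0,0.8]],
])

```text
time_s: 11.75
tool_pos: [0.5062, 0.1336, 0.0312]
tool_rot: [-2.225, 0.008, 2.204]
force: [0.2, 0.6, 0.2]
width: 0.0554
```

Run:
```python
from dots import *
M=wristM();im,_=snap('wrist','w10')
delta([.5055,.1337,.0265],-90.6)
```

```text
t 11.8 tcp [506.2 133.5  31.2] w 55.4 F [ 0.2  0.7 -0.1] j6 1.69
yaw now -90.63088240708142 d mm [-0.7  0.2 -4.7] turn [-0.19  0.55  0.03]
```

View pics/w10.png

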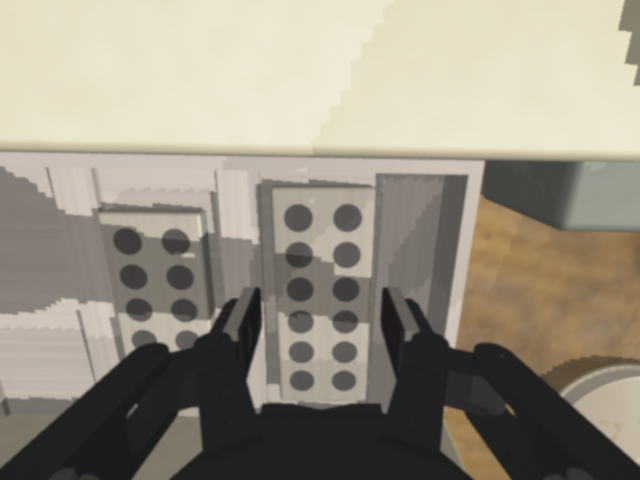

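Emit:
apply_moves([
  [[0.3,-0.5,0,-2,0,0,0],[0.3,-0.5,0,-4.5,0,0,0],[0.3,-0.5,0,-4.5,0,0,0],[0,-0.5,0,-4.5,0,0,0],[-0.2,-0.5,0,-4.5,0,0,0],[-0.3,-0.5,0,-4.5,0,0,0],[-0.3,-0.5,0,-4.5,0,0,0],[-0.3,-0.5,0,-4.5,0,0,0],[-0.3,-0.5,0,-4.5,0,0,0],[-0.3,-0.5,0,-4.5,0,0,0]],
], force=50)

```text
time_s: 12.8
tool_pos: [0.5062, 0.1333, 0.0273]
tool_rot: [-2.226, 0.009, 2.203]
force: [-0.2, -2.2, 4.6]
width: 0.0421
```

Emit:
apply_moves([
  [[-0.3,0,0,5,0,0,0],[-0.3,0,0,10,0,0,0],[-0.3,0,0,25,0,0,0],[-0.3,0,0,50,0,0,0],[-0.3,0,0,80,0,0,0],[-0.3,0,0,110,0,0,0],[-0.3,0,0,140,0,0,0],[-0.3,0,0,170,0,0,0],[-0.3,0,0,190,0,0,0],[-0.3,0,0,190,0,0,0]],
])

```text
time_s: 13.8
tool_pos: [0.5074, 0.1336, 0.2204]
tool_rot: [-2.233, 0.008, 2.196]
force: [0.0, 0.6, -0.7]
width: 0.0423
```

Run:
```python
from dots import *
M=wristM();im,_=snap('wrist','w11')
delta([.5575,-.178,.217],-104.45)
m=camera_model('top');T=np.linalg.inv(m['camera_from_world']);d=np.load('pics/t8.npy')
v,u=np.mgrid[100:200,380:520];z=d[100:200,380:520];
P=np.stack([(u-m['cx'])/m['fx']*z,(v-m['cy'])/m['fy']*z,z,np.ones_like(z)],-1)@T.T
for lo in(.05,.1,.15,.2):
    q=P[(P[...,2]>lo)&(P[...,2]<.4)]
    if len(q):print(lo,q[:,:3].min(0),q[:,:3].max(0))
```

```text
t 13.85 tcp [506.5 133.4 218.3] w 42.5 F [-0.8 -0.8 -1.2] j6 1.69
yaw now -90.6184532571232 d mm [  51.  -311.4   -1.3] turn [ -0.1    0.78 -13.83]
0.05 [ 0.59353514 -0.41303946  0.05000229] [ 0.81081019 -0.07573989  0.33284   ]
0.1 [ 0.69201557 -0.39659128  0.10002974] [ 0.81081019 -0.07573989  0.33284   ]
0.15 [ 0.69995075 -0.3820518   0.15000654] [ 0.80950148 -0.07573989  0.33284   ]
0.2 [ 0.7275276  -0.36613135  0.20015878] [ 0.79130358 -0.14795105  0.33284   ]
```

View pics/w11.png

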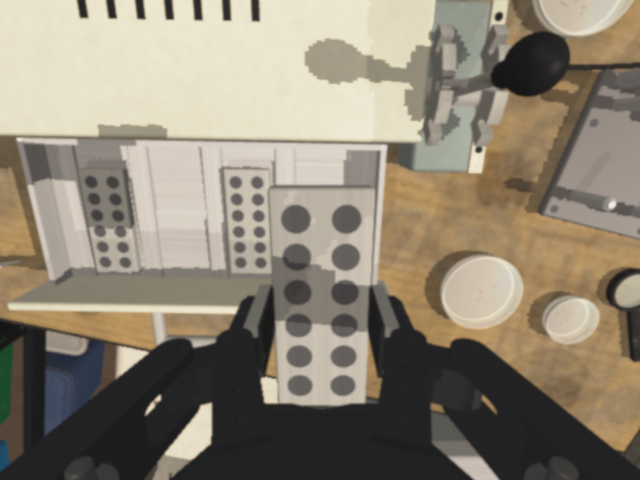

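Emit:
apply_moves([
  [[-0.3,4,-25,0,0,0.4,-2],[-0.3,10,-62,0,0,0.8,-4],[-0.3,16,-100,0,0,0.8,-6],[-0.3,23,-140,0,0,0.8,-8],[-0.3,30,-180,0,0,0.8,-10],[-0.3,36,-220,0,0,0.8,-12],[-0.3,43,-260,0,0,0.8,-13],[-0.3,48,-295,0,0,0.8,-13.8],[-0.3,50,-311,0,0,0.8,-13.8],[-0.3,50,-311,0,0,0.8,-13.8]],
])

```text
time_s: 14.85
tool_pos: [0.5558, -0.1792, 0.2164]
tool_rot: [-2.082, 0.264, 2.088]
force: [0.1, 0.1, -0.6]
width: 0.0423
```

Run:
```python
from dots import *
M=wristM();im,_=snap('wrist','w12')
delta([.5575,-.178,.1],-104.45)
plates(im,M,z=.223,box=(.3,.8,-.3,.0))
```

```text
t 14.9 tcp [ 555.8 -177.5  216.7] w 42.1 F [-0.9  1.3 -1. ] j6 1.38
yaw now -104.48982262014277 d mm [   1.7   -0.5 -116.7] turn [-0.2  -0.15  0.04]
7 mean [572.  -39.5] rect 574.8 -37.9 dim 8.5 26.2 ang -2.6 px [ 14. 353.]
```

View pics/w12.png

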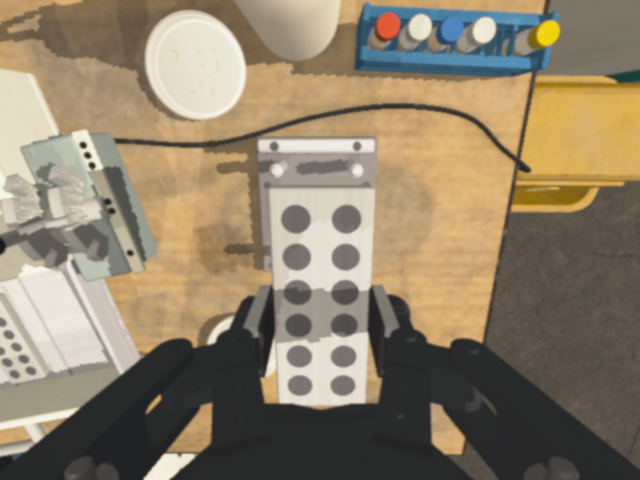

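Run:
```python
from dots import *
M=wristM()
a=ray('wrist',278,170.5,.058,M);b=ray('wrist',357,170,.058,M);print(a,b,np.degrees(np.arctan2((a-b)[0],(a-b)[1])))
th=np.radians(-14.45);ex=np.array([np.cos(th),np.sin(th)]);print('board o',(a+b)[:2]/2-.04*ex)
```

```text
[ 0.60546746 -0.15129524  0.058     ] [ 0.58884787 -0.21759871  0.058     ] 14.0717986112023
board o [ 0.55842304 -0.17446558]
```

Emit:
apply_moves([
  [[-0.3,-2,3.5,-20,0,0,0],[-0.3,-2,3.5,-40,0,0,0],[-0.3,-2,3.5,-60,0,0,0],[-0.3,-2,3.5,-80,0,0,0],[-0.3,-2,3.5,-100,0,0,0],[-0.3,-2,3.5,-120,0,0,0],[-0.3,-2,3.5,-134,0,0,0],[-0.3,-2,3.5,-134,0,0,0],[-0.3,-2,3.5,-134,0,0,0],[-0.3,-2,3.5,-134,0,0,0]],
])

```text
time_s: 15.9
tool_pos: [0.5544, -0.1735, 0.0837]
tool_rot: [-2.084, 0.261, 2.088]
force: [-0.2, -0.7, -0.2]
width: 0.0421
```

Run:
```python
from dots import *
M=wristM();im,_=snap('wrist','w13')
delta([.554,-.1745,.024],-104.45)
```

```text
t 15.95 tcp [ 554.4 -173.7   83.8] w 42.5 F [ 0.6 -0.7 -0.9] j6 1.38
yaw now -104.45734090246667 d mm [ -0.4  -0.8 -59.8] turn [-0.16 -0.05  0.01]
```

View pics/w13.png

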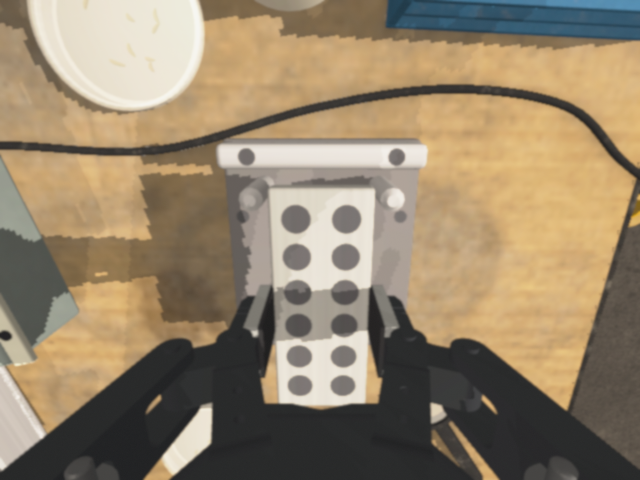

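Run:
```python
from dots import *
M=wristM(); th=np.radians(-14.45);ex=np.array([np.cos(th),np.sin(th)]);ey=np.array([-ex[1],ex[0]])
t=read_state()['tool_pos'][:2]
for u,v,z in[(323,140,.058),(323,168,.058),(322,187,.0845),(394,197,.058),(271,187,.0845),(373,187,.0845)]:
    p=ray('wrist',u,v,z,M)[:2]-t; print((p@ex*1000).round(1),(p@ey*1000).round(1))
im=cv2.imread('pics/w13.png');cv2.imwrite('pics/w13c.png',cv2.resize(im[130:250,200:440],None,fx=3.3,fy=3.3))
```

```text
72.4 -0.7
59.7 -0.7
55.3 -0.2
45.8 -35.1
55.3 20.3
55.3 -20.6
```

View pics/w13c.png

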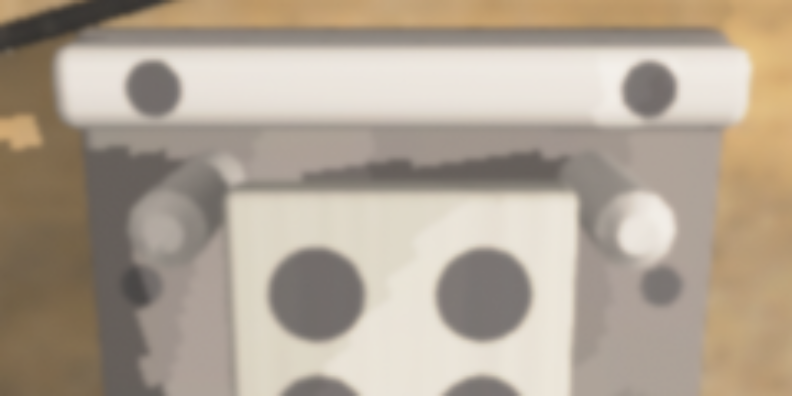

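Emit:
apply_moves([
  [[-0.3,0,0,-15,0,0,0],[-0.3,0,0,-30,0,0,0],[-0.3,0,0,-44,0,0,0],[-0.3,0,0,-54,0,0,0],[-0.3,0,0,-60,0,0,0],[-0.3,0,0,-62,0,0,0],[-0.3,0,0,-63,0,0,0],[-0.3,0,0,-63,0,0,0],[-0.3,0,0,-63,0,0,0],[-0.3,0,0,-63,0,0,0]],
])

```text
time_s: 16.95
tool_pos: [0.5548, -0.1739, 0.0213]
tool_rot: [-2.086, 0.262, 2.086]
force: [-0.9, 0.4, 2.2]
width: 0.0421
```

Emit:
apply_moves([
  [[0,0,0,0,0,0,0],[0.3,0,0,0,0,0,0],[0.3,0,0,0,0,0,0],[0.3,0,0,10,0,0,0],[0.3,0,0,40,0,0,0],[0.3,0,0,80,0,0,0],[0.3,0,0,120,0,0,0],[0.3,0,0,160,0,0,0],[0.3,0,0,190,0,0,0],[0.3,0,0,195,0,0,0]],
])

```text
time_s: 17.95
tool_pos: [0.5565, -0.1746, 0.2216]
tool_rot: [-2.096, 0.265, 2.079]
force: [0.1, 0.4, 1.0]
width: 0.055
```

Run:
```python
from dots import *
M=wristM();im,_=snap('wrist','w14')
delta([.496,.209,.22],-91.2)
plates(im,M,z=.022,box=(.3,.8,-.3,.0))
plates(im,M,z=.028,box=(.3,.8,0,.5))
```

```text
t 18.0 tcp [ 555.9 -174.4  220. ] w 55.3 F [-0.2 -0.4 -0.9] j6 1.39
yaw now -104.45177277706554 d mm [-59.9 383.4   0. ] turn [-0.02  0.33 13.25]
11 mean [ 542.6 -173.5] rect 542.7 -179.2 dim 37.8 72.8 ang -11.7 px [323. 221.]
8 mean [481.1 206.2] rect 487.5 208.8 dim 21.6 66.9 ang -1.1 px [ 18. 351.]
```

View pics/w14.png

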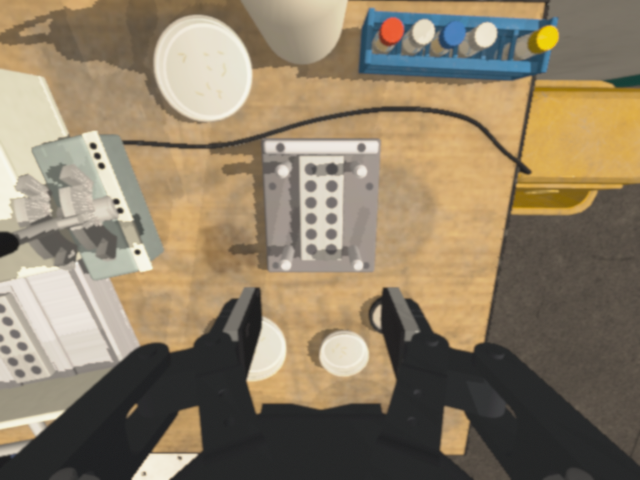

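Emit:
apply_moves([
  [[0.3,-6,40,0,0,0,1.5],[0.3,-12,82,0,0,0,3],[0.3,-20,125,0,0,0,4.5],[0.3,-27,170,0,0,0,6],[0.3,-34,215,0,0,0,7.5],[0.3,-41,260,0,0,0,9],[0.3,-48,305,0,0,0,10.5],[0.3,-55,345,0,0,0,12],[0.3,-60,375,0,0,0.3,13],[0.3,-60,383,0,0,0.3,13.2]],
])

```text
time_s: 19.0
tool_pos: [0.4943, 0.2112, 0.2188]
tool_rot: [-2.21, 0.019, 2.214]
force: [0.0, -0.3, -0.1]
width: 0.0555
```

Run:
```python
from dots import *
snap('scene','s15');M=wristM();im,_=snap('wrist','w15');M2=wristM()
plates(im,M,z=.028,box=(.3,.8,0,.5))
plates(im,M2,z=.028,box=(.3,.8,0,.5))
delta([.496,.209,.0315],-91.2)
```

```text
12 mean [496.1 208.4] rect 496.2 208.4 dim 21.2 84.3 ang -1.2 px [324. 207.]
12 mean [497.8 350.6] rect 497.9 350.6 dim 21.5 84.0 ang -1.8 px [181. 208.]
12 mean [496.6 206.8] rect 496.6 206.8 dim 21.2 84.3 ang -1.2 px [324. 207.]
12 mean [498.5 348.9] rect 498.6 349.0 dim 21.4 84.0 ang -1.8 px [181. 208.]
t 19.1 tcp [495.3 209.3 219. ] w 55.8 F [ 1.  -0.5 -0. ] j6 1.85
yaw now -91.13931828145489 d mm [   0.7   -0.3 -187.5] turn [ 0.01 -0.06 -0.06]
```

View pics/w15.png

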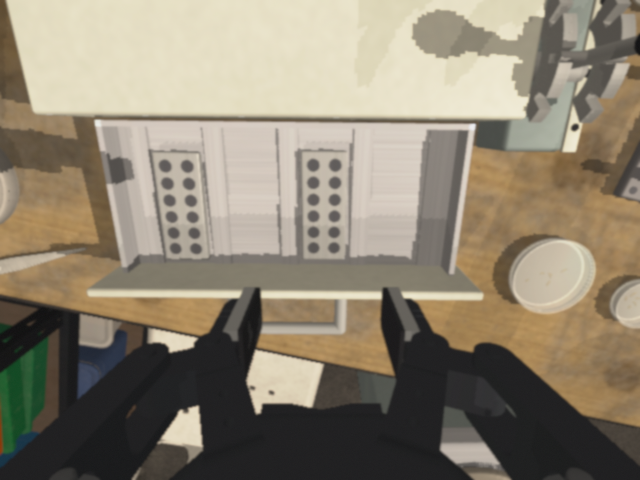

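Emit:
apply_moves([
  [[0.3,1,-1,-40,0,0,0],[0.3,1,-1,-80,0,0,0],[0.3,1,-1,-120,0,0,0],[0.3,1,-1,-155,0,0,0],[0.3,1,-1,-178,0,0,0],[0.3,1,-1,-188,0,0,0],[0.3,1,-1,-192.5,0,0,0],[0.3,1,-1,-192.5,0,0,0],[0,1,-1,-192.5,0,0,0],[-0.3,1,-1,-192.5,0,0,0]],
])

```text
time_s: 20.1
tool_pos: [0.4974, 0.2083, 0.028]
tool_rot: [-2.213, 0.022, 2.209]
force: [-0.2, -1.8, 3.9]
width: 0.0424
```

Emit:
apply_moves([
  [[-0.3,0,0,0,0,0,0],[-0.3,0,0,0,0,0,0],[-0.3,0,0,2,0,0,0],[-0.3,0,0,6,0,0,0],[-0.3,0,0,25,0,0,0],[-0.3,0,0,60,0,0,0],[-0.3,0,0,100,0,0,0],[-0.3,0,0,140,0,0,0],[-0.3,0,0,175,0,0,0],[-0.3,0,0,190,0,0,0]],
])

```text
time_s: 21.1
tool_pos: [0.4985, 0.2087, 0.2221]
tool_rot: [-2.219, 0.02, 2.202]
force: [0.3, -0.3, -2.1]
width: 0.0423
```

Run:
```python
from dots import *
M=wristM();im,_=snap('wrist','w16')
delta([.554,-.1745,.22],-104.45)
```

```text
t 21.15 tcp [499.  208.9 223.2] w 42.4 F [-0.1 -0.   0.8] j6 1.85
yaw now -91.12454817564219 d mm [  55.  -383.4   -3.2] turn [ -0.07   0.55 -13.32]
```

View pics/w16.png

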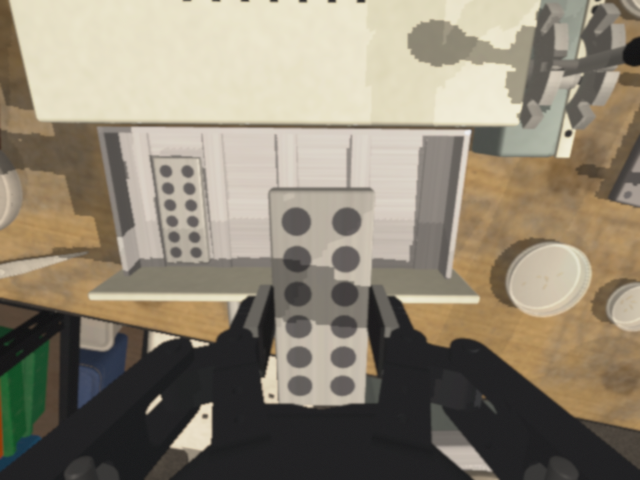

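Emit:
apply_moves([
  [[-0.3,4,-28,0,0,0.3,-1],[-0.3,10,-68,0,0,0.5,-2.5],[-0.3,17,-112,0,0,0.5,-4],[-0.3,23,-158,0,0,0.5,-6],[-0.3,29,-204,0,0,0.5,-7.5],[-0.3,36,-250,0,0,0.5,-9],[-0.3,43,-296,0,0,0.5,-10.5],[-0.3,49,-338,0,0,0.5,-12],[-0.3,54,-370,0,0,0.5,-13.3],[-0.3,55,-383,0,0,0.5,-13.3]],
])

```text
time_s: 22.15
tool_pos: [0.5537, -0.1771, 0.222]
tool_rot: [-2.085, 0.266, 2.085]
force: [0.2, 0.3, -0.5]
width: 0.0421
```

Run:
```python
from dots import *
M=wristM();im,_=snap('wrist','w17')
delta([.554,-.1740,.096],-104.45)
```

```text
t 22.2 tcp [ 553.7 -177.5  222. ] w 42.2 F [ 0.1 -2.2 -0.6] j6 1.38
yaw now -104.59106981580994 d mm [   0.3    3.5 -126. ] turn [-0.04 -0.01  0.14]
```

View pics/w17.png

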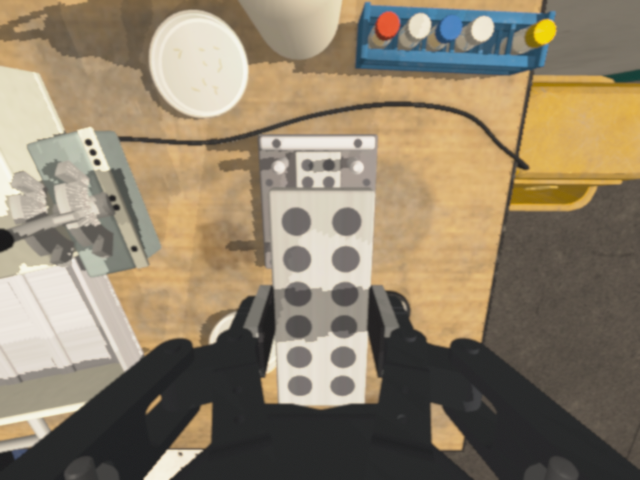

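Emit:
apply_moves([
  [[-0.3,0.5,3.6,-30,0,0,0],[-0.3,0.5,3.6,-60,0,0,0],[-0.3,0.5,3.6,-90,0,0,0],[-0.3,0.5,3.6,-120,0,0,0],[-0.3,0.5,3.6,-140,0,0,0],[-0.3,0.5,3.6,-158,0,0,0],[-0.3,0.5,3.6,-174,0,0,0],[-0.3,0.5,3.6,-185,0,0,0],[-0.3,0.5,3.6,-190,0,0,0],[-0.3,0.5,3.6,-190,0,0,0]],
])

```text
time_s: 23.2
tool_pos: [0.5542, -0.173, 0.0324]
tool_rot: [-2.085, 0.265, 2.086]
force: [-0.8, 0.2, -0.1]
width: 0.0419
```

Run:
```python
from dots import *
M=wristM();im,_=snap('wrist','w18')
delta([.554,-.1740,.032],-104.45)
```

```text
t 23.25 tcp [ 554.4 -173.3   32.5] w 42.4 F [-0.4 -0.6 -0.7] j6 1.39
yaw now -104.54346984803438 d mm [-0.4 -0.7 -0.5] turn [-0.03  0.02  0.09]
```

View pics/w18.png

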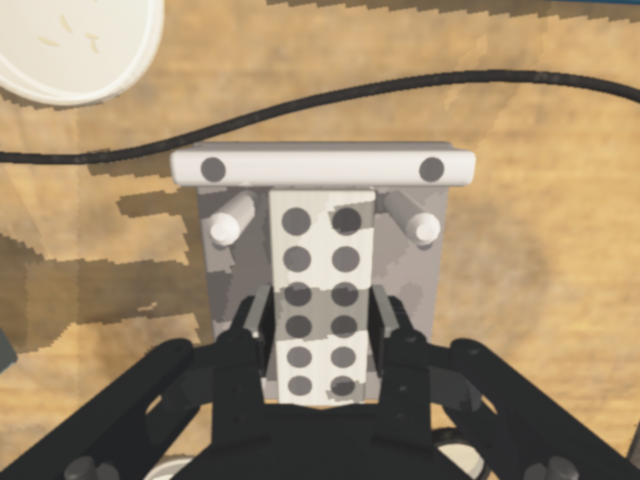

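Emit:
apply_moves([
  [[-0.3,0,0,-1.3,0,0,0],[-0.3,0,0,-1.3,0,0,0],[0.3,0,0,-1.3,0,0,0],[0.3,0,0,-1.3,0,0,0],[0.3,0,0,5,0,0,0],[0.3,0,0,40,0,0,0],[0.3,0,0,85,0,0,0],[0.3,0,0,130,0,0,0],[0.3,0,0,175,0,0,0],[0.3,0,0,185,0,0,0]],
])

```text
time_s: 24.25
tool_pos: [0.5565, -0.1742, 0.2239]
tool_rot: [-2.098, 0.269, 2.077]
force: [1.4, -0.3, -0.1]
width: 0.0553
```

Run:
```python
from dots import *
M=wristM();im,_=snap('wrist','w19')
delta([.4975,.349,.22],-91.8)
```

```text
t 24.3 tcp [ 556.2 -174.   222.8] w 55.2 F [0.3 0.5 0.3] j6 1.39
yaw now -104.54062746175923 d mm [-58.7 523.   -2.8] turn [ 0.13  0.51 12.74]
```

View pics/w19.png

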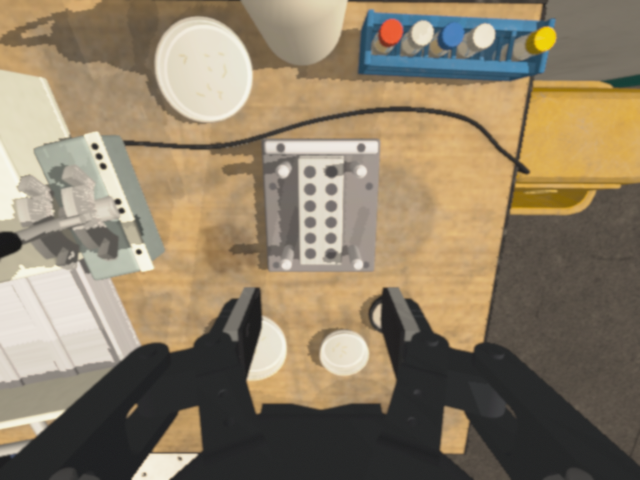

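Stack of two is fine. Going to the third plate.

Emit:
apply_moves([
  [[0.3,-5,42,0,0,0,1],[0.3,-10,88,0,0,0,2],[0.3,-15,134,0,0,0,3],[0.3,-20,180,0,0,0,4],[0.3,-25,226,0,0,0,5],[0.3,-30,272,0,0,0,6],[0.3,-35,318,0,0,0,7],[0.3,-42,364,0,0,0,8],[0.3,-48,410,0,0,0,9],[0.3,-52,450,0,0,0,10]],
])

```text
time_s: 25.3
tool_pos: [0.5027, 0.278, 0.2212]
tool_rot: [-2.19, 0.087, 2.176]
force: [0.8, 0.0, -0.0]
width: 0.0554
```

Run:
```python
from dots import *
im,_=snap('scene','s20');M=wristM();im,_=snap('wrist','w20')
plates(im,M,z=.028,box=(.3,.8,0,.5))
delta([.4975,.35,.22],-91.8)
```

```text
12 mean [497.9 350.5] rect 498.0 350.5 dim 21.4 84.1 ang -2.0 px [255. 217.]
t 25.4 tcp [502.3 280.2 221. ] w 55.4 F [ 0.9  0.1 -0.2] j6 2.02
yaw now -94.2177233914189 d mm [-4.8 69.8 -1. ] turn [0.05 0.36 2.42]
```

View pics/w20.png

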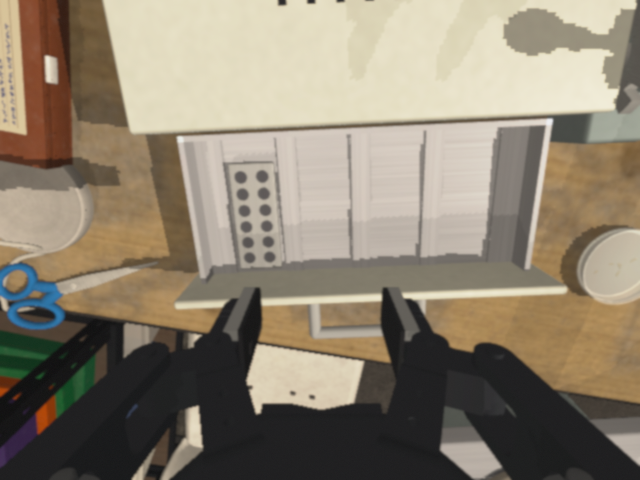

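Emit:
apply_moves([
  [[0.3,-2,25,0,0,0,1],[0.3,-4,50,0,0,0.3,2.2],[0.3,-4.5,69.5,0,0,0.3,2.2],[0.3,-4.5,69.5,-20,0,0.3,2.2],[0.3,-4.5,69.5,-55,0,0.3,2.2],[0.3,-4.5,69.5,-90,0,0.3,2.2],[0.3,-4.5,69.5,-115,0,0.3,2.2],[0.3,-4.5,69.5,-125,0,0.3,2.2],[0.3,-4.5,69.5,-125,0,0.3,2.2],[0.3,-4.5,69.5,-125,0,0.3,2.2]],
])

```text
time_s: 26.4
tool_pos: [0.4985, 0.3497, 0.0968]
tool_rot: [-2.206, 0.04, 2.201]
force: [-0.7, 0.3, 1.0]
width: 0.0556
```

Run:
```python
from dots import *
M=wristM();im,_=snap('wrist','w21')
plates(im,M,z=.028,box=(.3,.8,0,.5))
delta([.498,.35,.0265],-92)
```

```text
12 mean [498.  350.5] rect 498.0 350.5 dim 20.9 84.0 ang -2.0 px [320. 253.]
t 26.45 tcp [498.7 349.9  97.3] w 55.5 F [ 0.4 -0.6  0.1] j6 2.09
yaw now -92.03473519583117 d mm [ -0.7   0.1 -70.8] turn [-0.01  0.18  0.03]
```

View pics/w21.png

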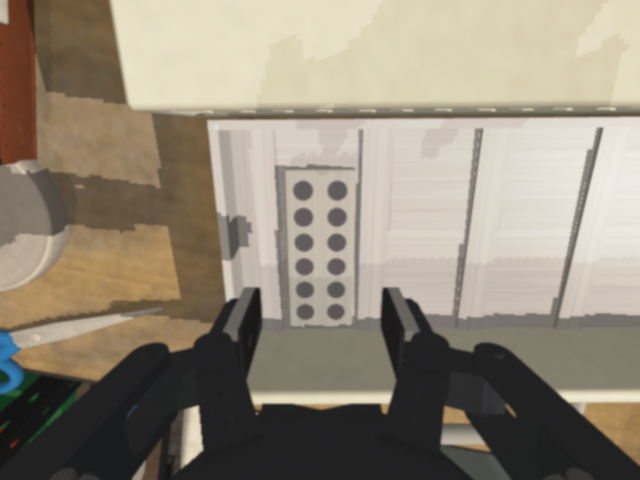

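Emit:
apply_moves([
  [[0.3,0,0,-20,0,0,0],[0.3,0,0,-40,0,0,0],[0.3,0,0,-55,0,0,0],[0.3,0,0,-66,0,0,0],[0.3,0,0,-71,0,0,0],[0.3,0,0,-71,0,0,0],[0,0,0,-71,0,0,0],[-0.3,0,0,-71,0,0,0],[-0.3,0,0,-71,0,0,0],[-0.3,0,0,-71,0,0,0]],
])

```text
time_s: 27.45
tool_pos: [0.4995, 0.3503, 0.0276]
tool_rot: [-2.209, 0.038, 2.197]
force: [-0.8, -0.4, 6.5]
width: 0.0423
```

Emit:
apply_moves([
  [[-0.3,0,0,2,0,0,0],[-0.3,0,0,6,0,0,0],[-0.3,0,0,25,0,0,0],[-0.3,0,0,60,0,0,0],[-0.3,0,0,100,0,0,0],[-0.3,0,0,140,0,0,0],[-0.3,0,0,175,0,0,0],[-0.3,3,-15,190,0,0,0],[-0.3,8,-50,193,0,0,-1],[-0.3,14,-90,193,0,0,-2]],
])

```text
time_s: 28.45
tool_pos: [0.5131, 0.2591, 0.2203]
tool_rot: [-2.191, 0.075, 2.18]
force: [0.6, 0.3, -1.1]
width: 0.0422
```

Run:
```python
from dots import *
M=wristM();im,_=snap('wrist','w22')
delta([.554,-.1740,.22],-104.45)
```

```text
t 28.5 tcp [514.  252.8 219.7] w 42.3 F [ 1.4 -4.1 -1.4] j6 1.97
yaw now -94.23786462531626 d mm [ 4.000e+01 -4.268e+02  3.000e-01] turn [  0.24   0.21 -10.21]
```

View pics/w22.png

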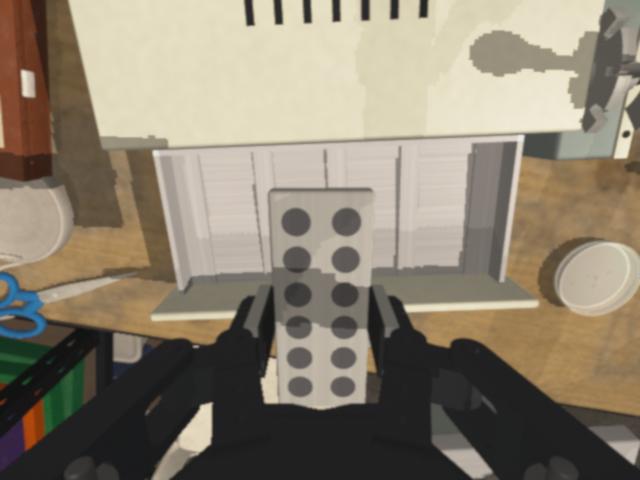

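Held well; carrying to the board.

Emit:
apply_moves([
  [[-0.3,3,-42,0,0,0,-1],[-0.3,7,-86,0,0,0,-2],[-0.3,11,-130,0,0,0,-3],[-0.3,15,-174,0,0,0,-4],[-0.3,19,-218,0,0,0,-5],[-0.3,24,-262,0,0,0,-6],[-0.3,29,-306,0,0,0,-7.5],[-0.3,34,-350,0,0,0,-9],[-0.3,38,-390,0,0,0.2,-10],[-0.3,40,-425,0,0,0.2,-10.2]],
])

```text
time_s: 29.5
tool_pos: [0.5529, -0.175, 0.2182]
tool_rot: [-2.086, 0.271, 2.09]
force: [0.3, -0.6, -1.1]
width: 0.0423
```

Run:
```python
from dots import *
im,_=snap('scene','s23');M=wristM();im,_=snap('wrist','w23')
delta([.554,-.1740,.0435],-104.45)
```

```text
t 29.6 tcp [ 552.9 -177.1  218. ] w 42.2 F [ 0.3  1.1 -1.6] j6 1.39
yaw now -104.7372170902524 d mm [   1.1    3.1 -174.5] turn [ 0.28 -0.14  0.29]
```

View pics/w23.png

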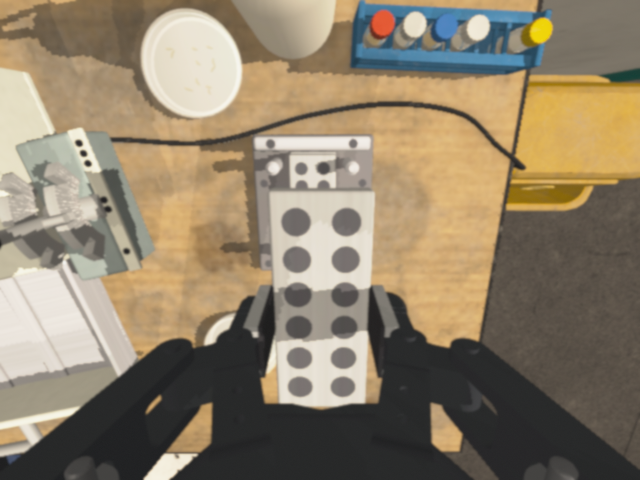

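Emit:
apply_moves([
  [[-0.3,1.3,3.5,-30,0,0,0.3],[-0.3,1.3,3.5,-60,0,0,0.3],[-0.3,1.3,3.5,-90,0,0,0.3],[-0.3,1.3,3.5,-115,0,0,0.3],[-0.3,1.3,3.5,-135,0,0,0.3],[-0.3,1.3,3.5,-150,0,0,0.3],[-0.3,1.3,3.5,-162,0,0,0.3],[-0.3,1.3,3.5,-171,0,0,0.3],[-0.3,1.3,3.5,-176,0,0,0.3],[-0.3,1.3,3.5,-176,0,0,0.3]],
])

```text
time_s: 30.6
tool_pos: [0.5542, -0.1737, 0.0423]
tool_rot: [-2.088, 0.27, 2.091]
force: [0.6, 1.3, -1.1]
width: 0.0422
```

Run:
```python
from dots import *
M=wristM();im,_=snap('wrist','w24')
delta([.554,-.1740,.0415],-104.45)
```

```text
t 30.65 tcp [ 554.4 -173.7   42.3] w 42.4 F [ 0.6  0.6 -1.3] j6 1.39
yaw now -104.43488913284313 d mm [-0.4 -0.3 -0.8] turn [ 0.3  -0.1  -0.02]
```

View pics/w24.png

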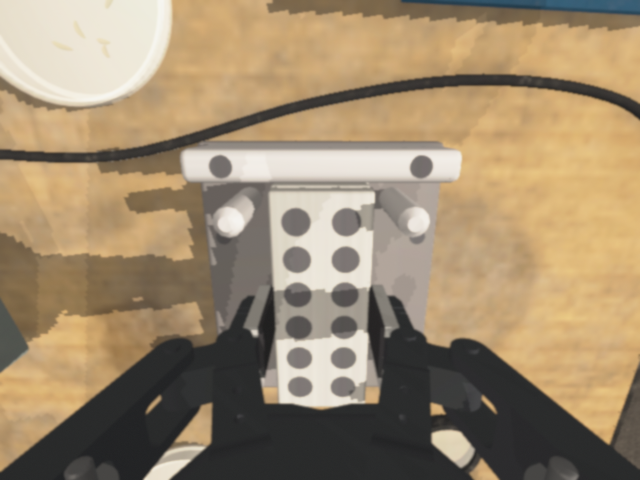

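Emit:
apply_moves([
  [[-0.3,0,0,-1.2,0,0,0],[-0.3,0,0,-1.2,0,0,0],[0.3,0,0,-1.2,0,0,0],[0.3,0,0,-1.2,0,0,0],[0.3,0,0,-1.2,0,0,0],[0.3,0,0,-8,0,0,0],[0.3,0,0,-17,0,0,0],[0.3,0,0,-17,0,0,0],[0,0,0,-17,0,0,0],[-0.3,0,0,-17,0,0,0]],
], force=30)

```text
time_s: 31.65
tool_pos: [0.5542, -0.1737, 0.0251]
tool_rot: [-2.088, 0.27, 2.091]
force: [0.8, 0.5, -2.2]
width: 0.0432
```

Emit:
apply_moves([
  [[-0.3,0,0,0,0,0,0],[-0.3,0,0,0,0,0,0],[0.3,0,0,0,0,0,0],[0.3,0,0,0,0,0,0],[0.3,0,0,20,0,0,0],[0.3,0,0,60,0,0,0],[0.3,0,0,105,0,0,0],[0.0,-20,5,110,0,0,0],[-0.5,-50,13,110,0,0,0],[-1,-80,20,110,0,0,0]],
])

```text
time_s: 32.65
tool_pos: [0.4735, -0.1535, 0.1357]
tool_rot: [-2.09, 0.27, 2.09]
force: [0.5, 0.4, -0.5]
width: 0.0143
```

Run:
```python
from dots import *
M=wristM();im,_=snap('wrist','w25')
plates(im,M,z=.042,box=(.3,.8,-.3,-.1))
th=np.radians(-14.45);ex=np.array([np.cos(th),np.sin(th)]);o=np.array([.558,-.1745])
t=o-.115*ex
delta([*t,.12],-104.45)
```

```text
15 mean [ 548.2 -178.9] rect 542.6 -187.8 dim 54.1 98.5 ang -14.2 px [330. 124.]
t 32.7 tcp [ 468.4 -151.4  134.8] w 6.9 F [-4.4  1.9 -0.9] j6 1.36
yaw now -104.40338264643745 d mm [-21.7   5.6 -14.8] turn [ 0.17 -0.43 -0.05]
```

View pics/w25.png

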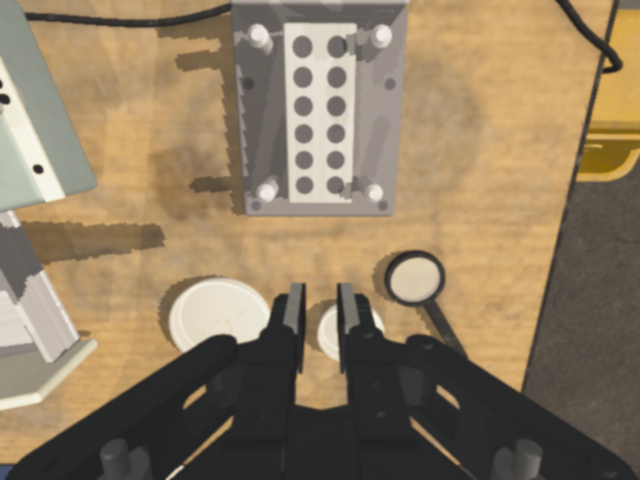

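Emit:
apply_moves([
  [[-1,0,0,-25,0,-0.4,0],[-1,0,0,-50,0,-0.4,0],[-1,0,0,-75,0,-0.4,0],[-1,0,0,-95,0,-0.4,0],[-1,0,0,-105,0,-0.4,0],[-1,0,0,-110,0,-0.4,0],[-1,0,0,-110,0,-0.4,0],[-1,4,-1,-110,0,-0.4,0],[-1,8,-2,-110,0,-0.4,0],[-1,12,-3,-110,0,-0.4,0]],
])

```text
time_s: 33.7
tool_pos: [0.4813, -0.1548, 0.0256]
tool_rot: [-2.091, 0.268, 2.088]
force: [0.1, -0.2, -0.4]
width: 0.0003
```

Run:
```python
from dots import *
M=wristM();im,_=snap('wrist','w26')
th=np.radians(-14.45);ex=np.array([np.cos(th),np.sin(th)]);o=np.array([.558,-.1745])
delta([*(o-.064*ex),.0245],-104.45)
```

```text
t 33.75 tcp [ 481.9 -155.    25.5] w 0.0 F [ 0.9 -0.4  0.3] j6 1.36
yaw now -104.40013771338917 d mm [14.1 -3.5 -1. ] turn [ 0.23  0.1  -0.05]
```

View pics/w26.png

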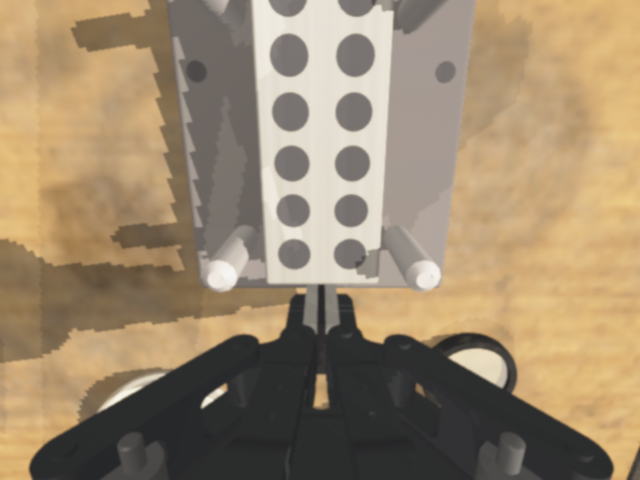

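Emit:
apply_moves([
  [[-1,1.5,-0.4,0,0,0,0],[-1,3,-0.8,0,0,0,0],[-1,4.5,-1.2,0,0,0,0],[-1,6,-1.5,0,0,0,0],[-1,7.5,-1.9,0,0,0,0],[-1,9,-2.3,0,0,0,0],[-1,10,-2.6,0,0,0,0],[-1,11,-2.8,0,0,0,0],[-1,12,-3,0,0,0,0],[-1,12,-3,0,0,0,0]],
])

```text
time_s: 34.75
tool_pos: [0.4939, -0.158, 0.0254]
tool_rot: [-2.091, 0.268, 2.087]
force: [-1.8, -0.5, 0.1]
width: -0.0001
```

Emit:
apply_moves([
  [[-1,0.5,-0.1,0,0,0,0],[-1,1,-0.2,0,0,0,0],[-1,1.5,-0.4,0,0,0,0],[-1,2,-0.5,0,0,0,0],[-1,2.5,-0.6,0,0,0,0],[-1,3,-0.7,0,0,0,0],[-1,3.5,-0.9,0,0,0,0],[-1,4,-1,0,0,0,0],[-1,4,-1,0,0,0,0],[-1,4,-1,0,0,0,0]],
])

```text
time_s: 35.75
tool_pos: [0.4948, -0.158, 0.0251]
tool_rot: [-2.084, 0.266, 2.094]
force: [-13.1, 2.8, 8.0]
width: -0.0003
```

Emit:
apply_moves([
  [[-1,-2,0.5,0,0,0,0],[-1,-10,2.5,0,0,0,0],[-1,-25,6,0,0,0,0],[-1,-25,6,25,0,0,0],[-1,-25,6,65,0,0,0],[-1,-20,5,105,0,0,0],[-1,0,0,140,0,0,0],[-1,0,0,140,0,0,0],[-1,0,0,140,0,0,0],[-1,0,0,140,0,0,0]],
])

```text
time_s: 36.75
tool_pos: [0.4937, -0.1575, 0.1638]
tool_rot: [-2.081, 0.265, 2.096]
force: [0.1, 0.3, -0.1]
width: 0.0001
```

Run:
```python
from dots import *
M=wristM();im,_=snap('wrist','w27');im,_=snap('scene','s27');im=im[:,:,::-1]
cv2.imwrite('pics/s27c.png',cv2.resize(im[160:260,340:460],None,fx=6,fy=6,interpolation=cv2.INTER_CUBIC))
im=cv2.imread('pics/w27.png');cv2.imwrite('pics/w27c.png',cv2.resize(im[0:240,180:480],None,fx=2.5,fy=2.5,interpolation=cv2.INTER_CUBIC))
plates(im,M,z=.042,box=(.3,.8,-.3,-.1))
delta([.554,-.1740,.12],-104.45)
```

```text
15 mean [ 552.2 -179.8] rect 545.4 -188.9 dim 55.0 101.8 ang -14.3 px [330. 146.]
t 36.85 tcp [ 493.7 -157.6  163.7] w -0.1 F [-0.   0.8 -0. ] j6 1.37
yaw now -104.38548331574482 d mm [ 60.3 -16.4 -43.7] turn [ 0.01 -0.44 -0.06]
```

View pics/w27c.png

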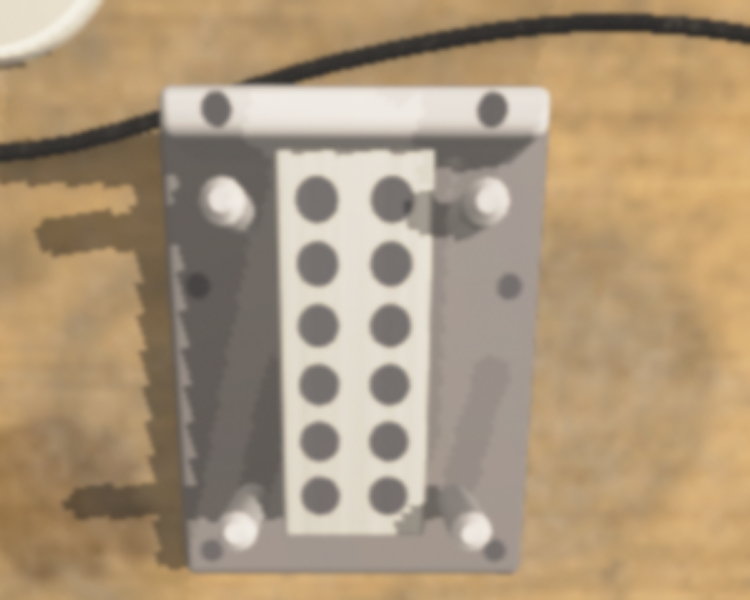

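View pics/s27c.png

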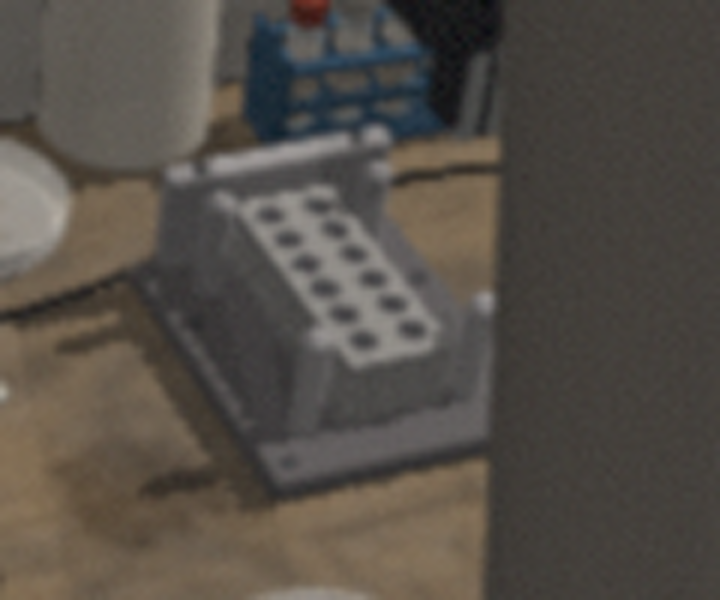

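Run:
```python
from dots import *
M=wristM(); th=np.radians(-14.45);ex=np.array([np.cos(th),np.sin(th)]);ey=np.array([-ex[1],ex[0]]);o=np.array([.558,-.1745])
q=lambda u,v,z:np.round(1000*np.array([(ray('wrist',180+u/2.5,v/2.5,z,M)[:2]-o)@a for a in(ex,ey)]),1)
print('stop edge',q(355,136,.058),'plate far',q(355,151,.042),'near',q(357,534,.042),'posts',q(222,200,.058),q(491,200,.058),q(241,529,.058),q(474,530,.058))
print('stop L R',q(165,136,.058),q(547,136,.058))
print('plate corners',q(276,152,.042),q(434,150,.042),q(288,534,.042),q(425,534,.042))
```

```text
stop edge [55.  -0.2] plate far [54.1 -0.2] near [-54.3  -1.2] posts [39.9 34.6] [ 40.1 -35.7] [-48.6  33.1] [-48.8 -35.5]
stop L R [54.9 48.4] [ 55.1 -49.3]
plate corners [53.8 21.4] [ 54.4 -21.9] [-54.3  20.5] [-54.2 -22.6]
```

Emit:
apply_moves([
  [[-1,-12,35,0,0,0,1],[-1,-26,75,0,0,0,2],[-1,-42,118,0,0,0,3.5],[-1,-58,160,0,0,0,5],[-1,-74,202,0,0,0,6.5],[-1,-90,245,0,0,0,8],[-1,-106,288,0,0,0,9.5],[-1,-122,330,0,0,0,11],[-1,-136,370,0,0,0,12.5],[-1,-145,398,0,0,0,12.5]],
])

```text
time_s: 37.85
tool_pos: [0.3468, 0.2422, 0.1629]
tool_rot: [-2.197, 0.037, 2.217]
force: [0.3, 0.4, -0.4]
width: -0.0
```

Run:
```python
from dots import *
snap('top','t28');M=wristM();im,_=snap('wrist','w28')
delta([.350,.2415,.06],-91.75)
print(proj('wrist',[.3807,.2415,.062],M))
```

```text
t 37.95 tcp [346.9 242.7 162.9] w 0.3 F [ 0.1  0.7 -0.2] j6 2.03
yaw now -91.6466803956651 d mm [   3.1   -1.2 -102.9] turn [ 0.11 -0.53 -0.1 ]
[324.14842314 190.12041094]
```

View pics/w28.png

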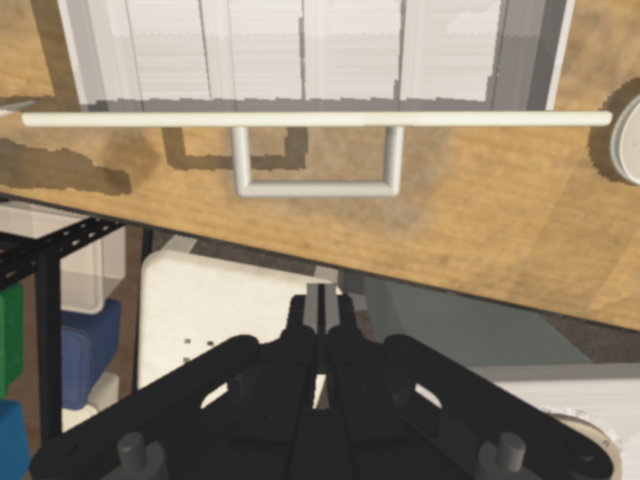

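Emit:
apply_moves([
  [[-1,0,0,-30,0,0,0],[-1,0,0,-60,0,0,0],[-1,0,0,-90,0,0,0],[-1,0,0,-108,0,0,0],[-1,0,0,-108,0,0,0],[-1,5,0,-108,0,0,0],[-1,10,0,-108,0,0,0],[-1,20,-0.5,-108,0,0,0],[-1,35,-1,-108,0,0,0],[-1,50,-1.5,-108,0,0,0]],
])

```text
time_s: 38.95
tool_pos: [0.3978, 0.2413, 0.0556]
tool_rot: [-2.198, 0.033, 2.218]
force: [-2.1, 1.2, 0.4]
width: -0.0003
```

Emit:
apply_moves([
  [[-1,15,0,0,0,0,0],[-1,30,-1,0,0,0,0],[-1,45,-1,0,0,0,0],[-1,60,-2,0,0,0,0],[-1,75,-2,0,0,0,0],[-1,88,-2.5,0,0,0,0],[-1,98,-3,0,0,0,0],[-1,106,-3,0,0,0,0],[-1,112,-3.3,0,0,0,0],[-1,112,-3.3,0,0,0,0]],
])

```text
time_s: 39.95
tool_pos: [0.5109, 0.238, 0.0559]
tool_rot: [-2.199, 0.033, 2.215]
force: [0.2, 0.0, 0.2]
width: -0.0
```

Emit:
apply_moves([
  [[-1,1,0,0,0,0,0],[-1,2,0,0,0,0,0],[-1,3,0,0,0,0,0],[-1,4,0,0,0,0,0],[-1,5,0,0,0,0,0],[-1,6,0,0,0,0,0],[-1,7,0,0,0,0,0],[-1,8,0,0,0,0,0],[-1,8,0,0,0,0,0],[-1,8,0,0,0,0,0]],
])

```text
time_s: 40.95
tool_pos: [0.5131, 0.2379, 0.0557]
tool_rot: [-2.188, 0.035, 2.23]
force: [-20.4, -0.2, 13.7]
width: 0.0001
```

Emit:
apply_moves([
  [[-1,-8,0,0,0,0,0],[-1,-25,0,0,0,0,0],[-1,-25,0,30,0,0,0],[-1,-25,0,80,0,0,0],[-1,-25,0,130,0,0,0],[-0.5,-25,0,178,0,0,0],[0,0,-40,182,0,0,0],[0.3,30,-85,182,0,0,0],[0.3,60,-130,182,0,0,0],[0.3,85,-170,182,0,0,0]],
])

```text
time_s: 41.95
tool_pos: [0.5963, 0.0709, 0.2381]
tool_rot: [-2.19, 0.034, 2.228]
force: [0.3, 0.5, 0.6]
width: 0.0557
```

Run:
```python
from dots import *
M=wristM();im,_=snap('wrist','w29')
delta([.6145,.029,.225],-91.75)
print(proj('wrist',[.614,.0275,.173],M))
```

```text
t 42.0 tcp [599.8  63.7 237.4] w 55.6 F [ 0.4 -5.5 -1.1] j6 1.59
yaw now -91.89051550821938 d mm [ 14.7 -34.7 -12.4] turn [ 0.41 -0.88  0.14]
[390.22934283 225.53211877]
```

View pics/w29.png

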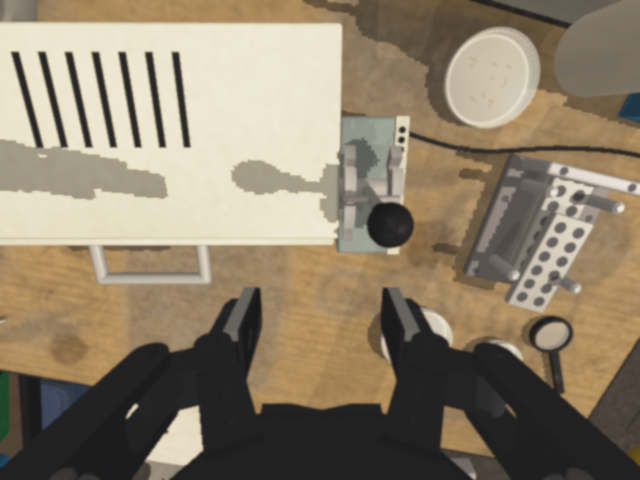

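Emit:
apply_moves([
  [[0.3,7,-17,-5,0,-0.4,0],[0.3,14.5,-34.7,-10,0,-0.8,0],[0.3,14.5,-34.7,-12,0,-0.8,0],[0.3,14.5,-34.7,-35,0,-0.8,0],[0.3,14.5,-34.7,-60,0,-0.8,0],[0.3,14.5,-34.7,-75,0,-0.8,0],[0.3,14.5,-34.7,-75,0,-0.8,0],[0,14.5,-34.7,-75,0,-0.8,0],[-0.4,14.5,-34.7,-75,0,-0.8,0],[-0.6,14.5,-34.7,-75,0,-0.8,0]],
])

```text
time_s: 43.0
tool_pos: [0.615, 0.0276, 0.1643]
tool_rot: [-2.212, 0.047, 2.208]
force: [-0.6, -4.9, 1.8]
width: 0.027
```

Run:
```python
from dots import *
M=wristM();im,_=snap('wrist','w30')
delta([.6145,.029,.162],-91.75)
```

```text
t 43.05 tcp [615.   27.7 164.3] w 27.1 F [-0.6 -5.4  1.7] j6 1.53
yaw now -91.89529790800732 d mm [-0.5  1.3 -2.3] turn [0.56 0.09 0.14]
```

View pics/w30.png

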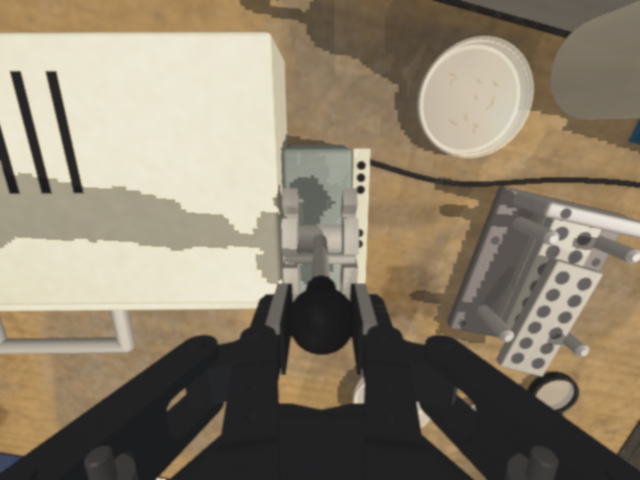

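Emit:
apply_moves([
  [[-0.6,6,0,0,0,0,0],[-0.6,11.8,0,-0.6,0,0,0],[-0.6,23.4,-0.5,-2.4,0,0,0],[-0.6,34.9,-1,-5.3,0,0,0],[-0.6,45.9,-1,-9.3,0,0,0],[-0.6,56.6,-1.5,-14.4,0,0,0],[-0.6,66.6,-2,-20.6,0,0,0],[-0.6,67.5,-2,-21,0,0,0],[-0.6,67.5,-2,-21,0,0,0],[-0.6,67.5,-2,-21,0,0,0]],
])

```text
time_s: 44.05
tool_pos: [0.6845, 0.0255, 0.1441]
tool_rot: [-2.217, 0.048, 2.202]
force: [4.7, -0.8, -0.6]
width: 0.0272
```

Emit:
apply_moves([
  [[-0.3,0,0,0,0,0,0],[0,0,0,0,0,0,0],[0.3,0,0,0,0,0,0],[0.3,0,0,0,0,0,0],[0.3,0,0,20,0,0,0],[0.3,0,0,50,0,0,0],[0.3,-15,-10,75,0,0,-2],[0.3,-40,-35,75,0,0,-4],[0.3,-70,-65,75,0,0,-6],[0.3,-90,-95,75,0,0,-8]],
])

```text
time_s: 45.05
tool_pos: [0.5927, -0.0699, 0.2194]
tool_rot: [-2.142, 0.197, 2.129]
force: [0.5, -0.4, -0.0]
width: 0.0554
```

Run:
```python
from dots import *
snap('scene','s31');M=wristM();im,_=snap('wrist','w31')
plates(im,M,z=.042,box=(.3,.8,-.35,-.05))
delta([.554,-.174,.2],-104.45)
print(proj('wrist',[.681,.0255,.1524],M),proj('wrist',[.530,.238,.062],M))
```

```text
15 mean [ 565.2 -184.5] rect 556.8 -180.5 dim 73.6 119.6 ang -14.4 px [436. 217.]
t 45.15 tcp [592.3 -72.5 219.7] w 55.6 F [-0.3 -0.6  0.4] j6 1.51
yaw now -100.15979487536683 d mm [ -38.3 -101.5  -19.7] turn [ 0.7   0.21 -4.29]
[121.56952888 140.09618385] [ 20.80684126 331.46613551]
```

View pics/w31.png

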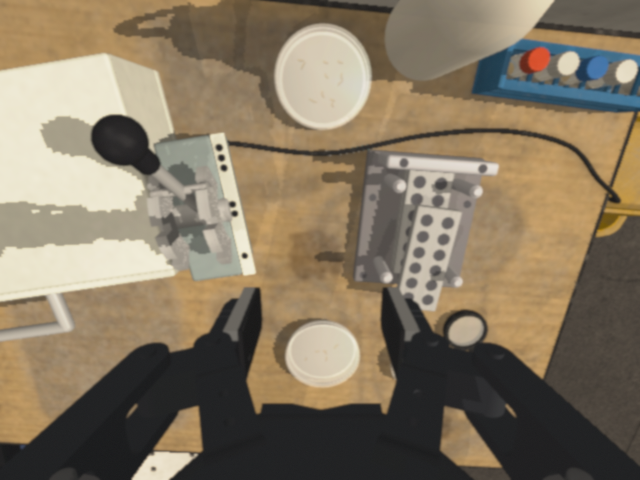

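Emit:
apply_moves([
  [[0.3,-8,-20,0,0,0,-1],[0.3,-18,-40,0,0,0,-2],[0.3,-28,-60,0,0,0,-3],[0.3,-38,-80,0,0,0,-4.3],[0.3,-50,-98,0,0.5,0.2,-4.3],[0.3,-55,-98,0,0.5,0.2,-4.3],[0.3,-55,-98,0,0.5,0.2,-4.3],[0.3,-55,-98,0,0.5,0.2,-4.3],[0.3,-55,-98,0,0.5,0.2,-4.3],[0.3,-55,-98,0,0.5,0.2,-4.3]],
])

```text
time_s: 46.15
tool_pos: [0.5378, -0.1698, 0.2197]
tool_rot: [-2.09, 0.267, 2.088]
force: [-0.1, 0.0, -0.8]
width: 0.0554
```

Run:
```python
from dots import *
M=wristM();im,_=snap('wrist','w32')
pts=plates(im,M,z=.042,box=(.3,.8,-.35,-.05))
delta([.554,-.174,.2],-104.45)
th=np.radians(-14.45);ex=np.array([np.cos(th),np.sin(th)]);ey=np.array([-ex[1],ex[0]]);o=np.array([.558,-.1745])
for p in sorted(pts.tolist(),key=lambda p:p[3]): print(np.round([1000*(np.array(p[:2])-o)@ex,1000*(np.array(p[:2])-o)@ey,p[2],p[3]],1))
cv2.imwrite('pics/w32c.png',cv2.resize(im[120:330,200:460,::-1],None,fx=2.8,fy=2.8,interpolation=cv2.INTER_CUBIC))
```

```text
17 mean [ 543.1 -178.2] rect 527.6 -187.1 dim 55.2 140.5 ang -12.2 px [328. 203.]
t 46.2 tcp [ 537.7 -169.9  219.7] w 55.4 F [-0.   0.3 -0.2] j6 1.38
yaw now -104.40471065304627 d mm [ 16.3  -4.1 -19.7] turn [ 0.19  0.01 -0.05]
[ 69.1 -52.2 379.7 113.1]
[ 61.4  37.2 278.  122.2]
[ 61.4 -36.6 361.5 122.2]
[ 42.9  10.  309.  143.9]
[ 41.7  -9.9 331.  145.3]
[ 26.1   9.9 309.2 162.8]
[ 25.8 -10.  330.9 163.2]
[ 24.3 -27.8 350.3 164.9]
[ 23.8 -45.4 369.5 165.5]
[  7.3   0.5 319.5 183.4]
[  6.1 -20.1 341.5 184.7]
[ -9.3   1.5 318.4 200.8]
[-10.7 -19.  340.  202.4]
[-21.5 113.2 201.9 213.2]
[-26.1   2.6 317.3 218. ]
[-27.5 -17.8 338.5 219.4]
[-42.9   3.8 316.1 234.6]
[-59.8   4.7 315.2 250.7]
[-63.2 101.8 217.7 253.9]
[-76.4   5.9 314.1 266.2]
[-77.9 -14.9 334.7 267.5]
[-97.4   1.  319.  285. ]
```

View pics/w32c.png

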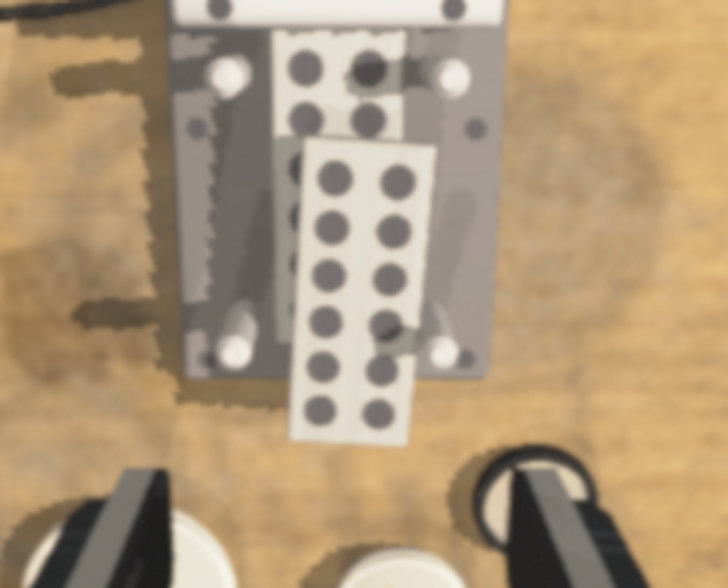

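Emit:
apply_moves([
  [[0.5,4,-4.5,-30,0,0,0],[0.5,4,-4.5,-65,0,0,0],[0.5,4,-4.5,-100,0,0,0],[0.5,4,-4.5,-130,0,0,0],[0.5,4,-4.5,-138,0,0,0],[0.5,4,-4.5,-140,0,0,0],[0.5,4,-4.5,-140,0,0,0],[0.5,4,-4.5,-140,0,0,0],[0.5,4,-4.5,-140,0,0,0],[0.5,4,-4.5,-140,0,0,0]],
], force=30)

```text
time_s: 47.2
tool_pos: [0.5421, -0.1746, 0.0806]
tool_rot: [-2.092, 0.268, 2.087]
force: [-0.9, 0.2, 0.8]
width: 0.0638
```

Run:
```python
from dots import *
M=wristM();im,_=snap('wrist','w33')
delta([.5415,-.1744,.026],-104.45)
```

```text
t 47.25 tcp [ 542.  -174.6   80.4] w 64.4 F [-0.   0.1  0.2] j6 1.38
yaw now -104.40453871552768 d mm [ -0.5   0.2 -54.4] turn [ 0.23  0.08 -0.05]
```

View pics/w33.png

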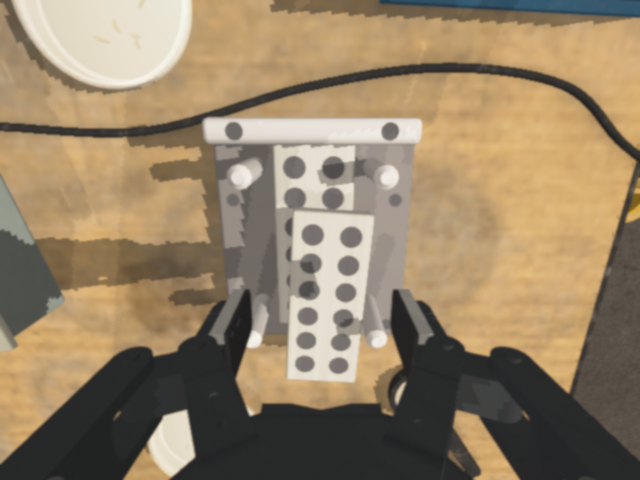

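Emit:
apply_moves([
  [[0.5,0,0,-15,0,0,0],[0.5,0,0,-30,0,0,0],[0.5,0,0,-43,0,0,0],[0.5,0,0,-52,0,0,0],[0.5,0,0,-54,0,0,0],[0.5,0,0,-54,0,0,0],[0.3,0,0,-54,0,0,0],[0.15,0,0,-54,0,0,0],[-0.1,0,0,-54,0,0,0],[-0.3,0,0,-54,0,0,0]],
])

```text
time_s: 48.25
tool_pos: [0.5428, -0.1736, 0.028]
tool_rot: [-2.093, 0.267, 2.085]
force: [-0.2, 6.1, 9.2]
width: 0.0433
```

Run:
```python
from dots import *
M=wristM();im,_=snap('wrist','w34')
delta([.5415,-.1744,.026],-104.45)
```

```text
t 48.3 tcp [ 542.8 -173.6   28. ] w 43.4 F [-1.2  6.4  9.3] j6 1.38
yaw now -104.40917284252227 d mm [-1.3 -0.8 -2. ] turn [ 0.18  0.19 -0.04]
```

View pics/w34.png

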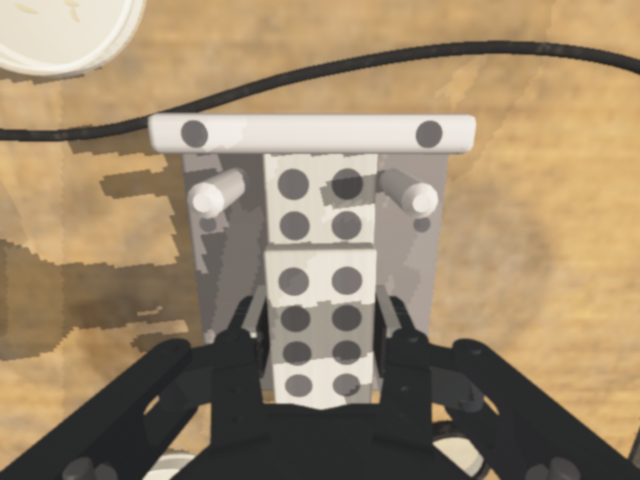

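Emit:
apply_moves([
  [[0.3,0,0,0,0,0,0],[0.3,0,0,0,0,0,0],[0.3,0,0,20,0,0,0],[0.3,0,0,55,0,0,0],[0.3,0,0,70,0,0,0],[0.0,-30,8,70,0,0,0],[-0.5,-70,20,70,0,0,0],[-1,-96,28,70,0,0,0],[-1,-96,28,60,0,0,0],[-1,-96,28,60,0,0,0]],
])

```text
time_s: 49.3
tool_pos: [0.4466, -0.1457, 0.0874]
tool_rot: [-2.092, 0.267, 2.085]
force: [0.1, -0.3, 1.0]
width: 0.0004
```

Run:
```python
from dots import *
M=wristM();im,_=snap('wrist','w35')
th=np.radians(-14.45);ex=np.array([np.cos(th),np.sin(th)]);o=np.array([.558,-.1745])
delta([*(o-.115*ex),.0245],-104.45);delta([*(o-.069*ex),.0245],-104.45)
```

```text
t 49.35 tcp [ 447.4 -146.1   87.8] w -0.2 F [ 0.2  0.2 -0.1] j6 1.35
yaw now -104.42502028849168 d mm [ -0.8   0.3 -63.3] turn [ 0.19  0.21 -0.03]
t 49.35 tcp [ 447.4 -146.1   87.8] w -0.2 F [ 0.2  0.2 -0.1] j6 1.35
yaw now -104.42502028849168 d mm [ 43.7 -11.2 -63.3] turn [ 0.19  0.21 -0.03]
```

View pics/w35.png

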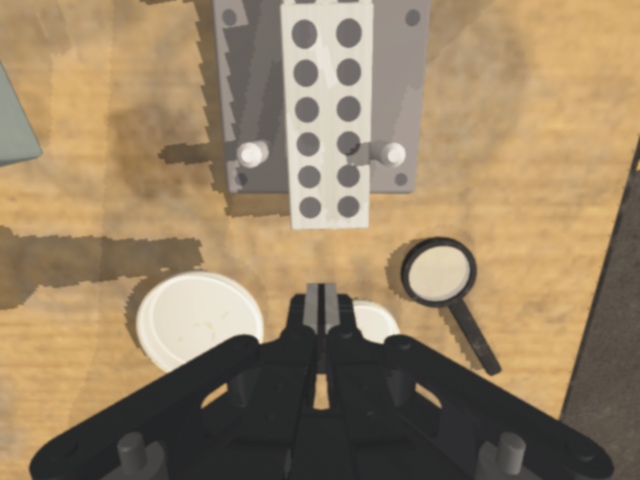

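Emit:
apply_moves([
  [[-1,0,0,-20,0,0,0],[-1,0,0,-40,0,0,0],[-1,0,0,-56,0,0,0],[-1,0,0,-62,0,0,0],[-1,0,0,-62,0,0,0],[-1,3,-0.8,-62,0,0,0],[-1,6,-1.5,-62,0,0,0],[-1,10,-2.5,-62,0,0,0],[-1,14,-3.6,-62,0,0,0],[-1,18,-4.6,-62,0,0,0]],
])

```text
time_s: 50.35
tool_pos: [0.4658, -0.1507, 0.026]
tool_rot: [-2.093, 0.267, 2.084]
force: [-1.5, -0.6, 1.2]
width: 0.0001
```

Emit:
apply_moves([
  [[-1,3,-0.8,0,0,0,0],[-1,6,-1.5,0,0,0,0],[-1,9,-2.3,0,0,0,0],[-1,12,-3.1,0,0,0,0],[-1,15,-3.9,0,0,0,0],[-1,18,-4.6,0,0,0,0],[-1,20,-5.2,0,0,0,0],[-1,22,-5.7,0,0,0,0],[-1,24,-6.2,0,0,0,0],[-1,25,-6.4,0,0,0,0]],
])

```text
time_s: 51.35
tool_pos: [0.491, -0.1572, 0.026]
tool_rot: [-2.093, 0.267, 2.084]
force: [-1.0, 0.8, -0.2]
width: -0.0001
```

Run:
```python
from dots import *
M=wristM();im,_=snap('wrist','w36')
th=np.radians(-14.45);ex=np.array([np.cos(th),np.sin(th)]);o=np.array([.558,-.1745])
delta([*(o-.066*ex),.0245],-104.45)
```

```text
t 51.4 tcp [ 491.1 -157.2   26. ] w -0.0 F [-0.9 -0.1 -0.2] j6 1.37
yaw now -104.4251770948656 d mm [ 3.  -0.8 -1.5] turn [ 0.2   0.24 -0.03]
```

View pics/w36.png

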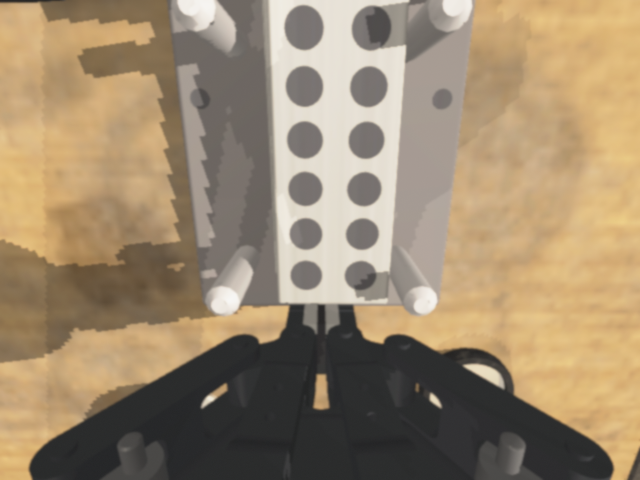

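Emit:
apply_moves([
  [[-1,1,-0.3,0,0,0,0],[-1,2,-0.5,0,0,0,0],[-1,3,-0.8,0,0,0,0],[-1,4,-1,0,0,0,0],[-1,5,-1.3,0,0,0,0],[-1,6,-1.5,0,0,0,0],[-1,6.5,-1.7,0,0,0,0],[-1,7,-1.8,0,0,0,0],[-1,7,-1.8,0,0,0,0],[-1,7,-1.8,0,0,0,0]],
])

```text
time_s: 52.4
tool_pos: [0.4947, -0.1579, 0.0255]
tool_rot: [-2.085, 0.265, 2.091]
force: [-12.0, 1.1, 8.3]
width: -0.0005
```

Emit:
apply_moves([
  [[-1,-5,1,0,0,0,0],[-1,-20,5,0,0,0,0],[-1,-25,6,25,0,0,0],[-1,-25,6,65,0,0,0],[-0.5,-25,6,105,0,0,0],[0,5,-1,125,0,0,0],[0.3,35,-10,125,0,0,0],[0.3,58,-17,125,0,0,0],[0.3,58,-17,125,0,0,0],[0.3,58,-17,125,0,0,0]],
])

```text
time_s: 53.4
tool_pos: [0.5524, -0.1747, 0.15]
tool_rot: [-2.084, 0.265, 2.092]
force: [-0.2, 0.6, -0.3]
width: 0.0554
```

Run:
```python
from dots import *
M=wristM();im,_=snap('wrist','w37')
pts=plates(im,M,z=.042,box=(.45,.66,-.25,-.1))
th=np.radians(-14.45);ex=np.array([np.cos(th),np.sin(th)]);ey=np.array([-ex[1],ex[0]]);o=np.array([.558,-.1745])
for p in sorted(pts.tolist(),key=lambda p:p[3]): print(np.round([1000*(np.array(p[:2])-o)@ex,1000*(np.array(p[:2])-o)@ey,p[2],p[3]],1))
delta([*(o-.004*ex-.0015*ey),.026],-104.45)
cv2.imwrite('pics/w37c.png',cv2.resize(im[120:330,200:460,::-1],None,fx=2.8,fy=2.8,interpolation=cv2.INTER_CUBIC))
```

```text
12 mean [ 557. -179.] rect 556.8 -179.1 dim 21.1 84.6 ang -14.9 px [325. 226.]
[ 60.2  37.9 264.6 145. ]
[ 60.2 -37.1 371.9 145.2]
[ 42.3   5.5 311.2 170.9]
[ 41.9 -15.6 340.6 171.6]
[ 26.3 -44.3 379.6 193.2]
[ 25.4   5.6 311.2 194.3]
[ 25.2 -14.9 339.3 194.5]
[  8.7   5.8 311.2 216.3]
[  8.6 -14.9 338.8 216.5]
[ -8.2   5.8 311.3 237.7]
[ -8.2 -14.7 338.2 237.9]
[-25.1   5.8 311.5 258.3]
[-25.1 -14.7 337.8 258.4]
[-41.7   5.9 311.5 277.8]
[-42.5 -15.  337.7 278.7]
[-51.7 -44.7 374.6 289.1]
t 53.45 tcp [ 552.  -174.5  150.1] w 55.4 F [-0.3  0.4 -0. ] j6 1.39
yaw now -104.39817030440402 d mm [   1.8   -0.4 -124.1] turn [ 0.02 -0.25 -0.05]
```

View pics/w37c.png

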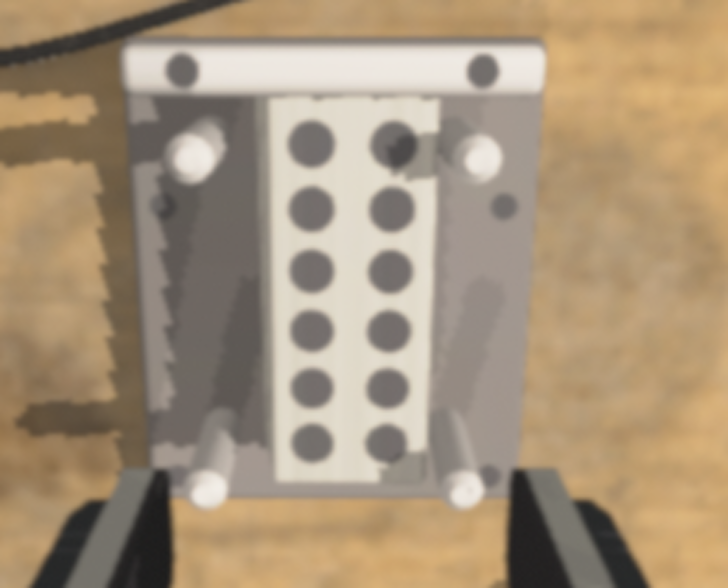

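Emit:
apply_moves([
  [[0.3,1.3,-2.3,-30,0,0,0],[0.3,1.3,-2.3,-60,0,0,0],[0.3,1.3,-2.3,-85,0,0,0],[0.3,1.3,-2.3,-105,0,0,0],[0.3,1.3,-2.3,-118,0,0,0],[0.3,1.3,-2.3,-124,0,0,0],[0.3,1.3,-2.3,-124,0,0,0],[0.15,1.3,-2.3,-124,0,0,0],[0,1.3,-2.3,-124,0,0,0],[-0.3,1.3,-2.3,-124,0,0,0]],
], force=40)

```text
time_s: 54.45
tool_pos: [0.5539, -0.1767, 0.0274]
tool_rot: [-2.086, 0.265, 2.091]
force: [-0.2, 3.5, 6.1]
width: 0.0431
```

Emit:
apply_moves([
  [[-0.3,0,0,0,0,0,0],[-0.3,0,0,0,0,0,0],[-0.3,0,0,0,0,0,0],[0.0,0,0,0,0,0,0],[0.3,0,0,0,0,0,0],[0.3,0,0,0,0,0,0],[0.3,0,0,10,0,0,0],[0.3,0,0,50,0,0,0],[0.3,0,0,95,0,0,0],[0.3,0,0,124,0,0,0]],
])

```text
time_s: 55.45
tool_pos: [0.5549, -0.1773, 0.1554]
tool_rot: [-2.091, 0.266, 2.087]
force: [0.4, 0.3, 0.4]
width: 0.0554
```

Run:
```python
from dots import *
snap('scene','s38');M=wristM();im,_=snap('wrist','w38')
pts=plates(im,M,z=.042,box=(.45,.66,-.25,-.1))
delta([.554,-.174,.026],-104.45)
cv2.imwrite('pics/w38c.png',cv2.resize(im[120:330,200:460,::-1],None,fx=2.8,fy=2.8,interpolation=cv2.INTER_CUBIC))
im=cv2.imread('pics/s38.png');cv2.imwrite('pics/s38c.png',cv2.resize(im[170:260,350:470],None,fx=6,fy=6,interpolation=cv2.INTER_CUBIC))
```

```text
12 mean [ 557.3 -177.6] rect 557.3 -177.6 dim 21.3 84.4 ang -14.8 px [320. 231.]
t 55.55 tcp [ 556.4 -177.9  157.2] w 55.4 F [ 0.1  0.2 -0.3] j6 1.38
yaw now -104.39017969571188 d mm [  -2.4    3.9 -131.2] turn [ 0.29  0.38 -0.06]
```

View pics/w38c.png

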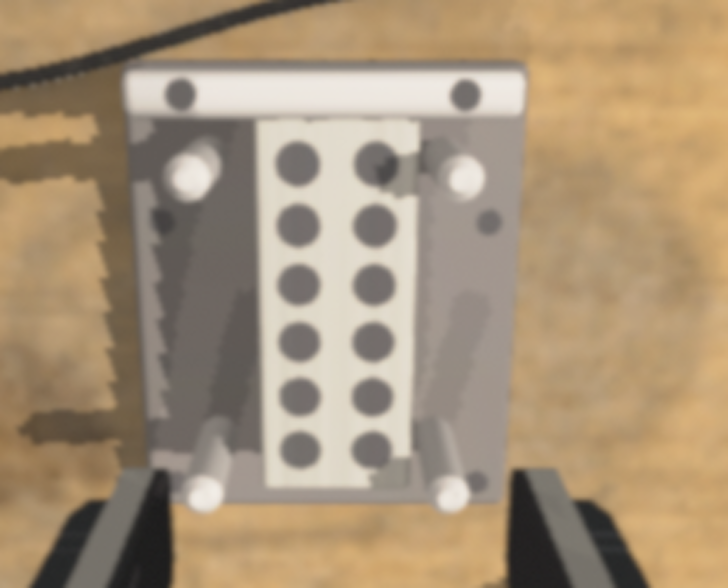

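View pics/s38c.png

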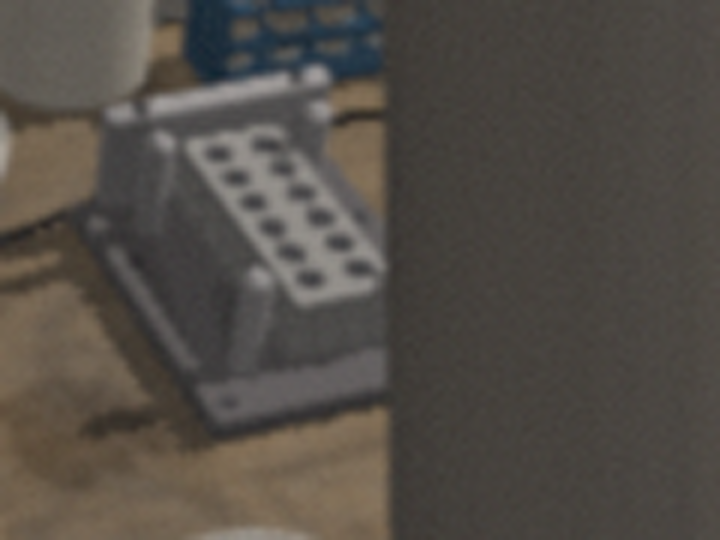

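Emit:
apply_moves([
  [[0.3,-20,6,0,0.3,0.4,0],[0,-45,13,0,0.3,0.4,0],[-1,-70,20,0,0.3,0.4,0],[-1,-84,25,0,0.3,0.4,0],[-1,-84,25,-20,0.3,0.4,0],[-1,-84,25,-55,0.3,0.4,0],[-1,-84,25,-90,0.3,0.4,0],[-1,-84,25,-120,0.3,0.4,0],[-1,-84,25,-131,0.3,0.4,0],[-1,-84,25,-131,0.3,0.4,0]],
])

```text
time_s: 56.55
tool_pos: [0.4714, -0.1525, 0.025]
tool_rot: [-2.083, 0.262, 2.091]
force: [0.6, 1.3, 0.2]
width: -0.0003
```

Run:
```python
from dots import *
M=wristM();im,_=snap('wrist','w39')
delta([.4985,-.159,.0255],-104.45)
```

```text
t 56.6 tcp [ 472.4 -152.9   26.3] w 0.2 F [ 0.6 -0.6  0.2] j6 1.35
yaw now -104.39001375854593 d mm [26.1 -6.1 -0.8] turn [-0.02 -0.05 -0.06]
```

View pics/w39.png

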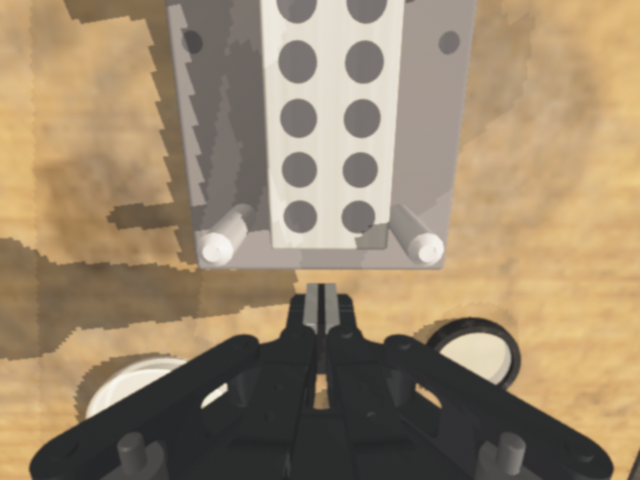

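Emit:
apply_moves([
  [[-1,5,-1.5,0,0,0,0],[-1,10,-3,0,0,0,0],[-1,14,-4.5,0,0,0,0],[-1,18,-6,0,0,0,0],[-1,20,-6.5,0,0,0,0],[-1,22,-7,0,0,0,0],[-1,23.5,-7.5,0,0,0,0],[-1,25,-8,0,0,0,0],[-1,26,-8,0,0,0,0],[-1,26,-8,0,0,0,0]],
])

```text
time_s: 57.6
tool_pos: [0.4943, -0.1596, 0.0256]
tool_rot: [-2.076, 0.26, 2.098]
force: [-12.7, 0.1, 8.7]
width: 0.0001
```

Emit:
apply_moves([
  [[-1,-3,1,0,0,0,0],[-1,-15,4,0,0,0,0],[-1,-30,8,0,0,0,0],[-1,-60,15,20,0,0,0],[-1,-75,19,40,0,0,0],[-1,-75,19,60,0,0,0],[-1,-75,19,70,0,0,0],[-1,-75,19,70,0,0,0],[-1,-75,19,70,0,0,0],[-1,-75,19,70,0,0,0]],
])

```text
time_s: 58.6
tool_pos: [0.419, -0.1404, 0.0947]
tool_rot: [-2.074, 0.26, 2.099]
force: [-0.5, 0.0, -0.5]
width: -0.0002
```

Run:
```python
from dots import *
M=wristM();im,_=snap('wrist','w40');snap('top','t40')
delta([.4985,-.159,.0255],-104.45)
cv2.imwrite('pics/w40c.png',cv2.resize(im[0:200,200:460,::-1],None,fx=3,fy=3,interpolation=cv2.INTER_CUBIC))
```

```text
t 58.7 tcp [ 419.  -140.5   94.8] w 0.2 F [ 0.1 -0.1  0.1] j6 1.33
yaw now -104.35600683343235 d mm [ 79.5 -18.5 -69.3] turn [-0.25 -0.66 -0.09]
```

View pics/w40c.png

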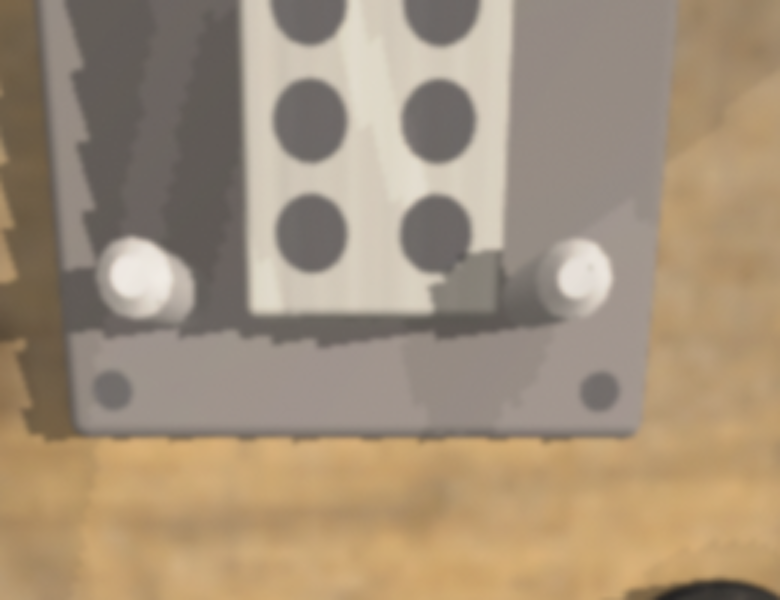

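View pics/t40.png

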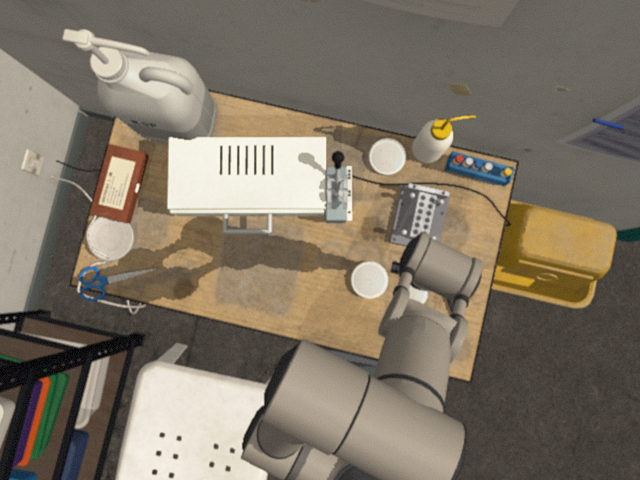

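Run:
```python
from h import *
a=cv2.imread('pics/top0.png');b=cv2.imread('pics/t40.png')
k=lambda im:cv2.resize(im[180:245,200:360],None,fx=5,fy=4,interpolation=cv2.INTER_CUBIC)
cv2.imwrite('pics/cmp.png',np.vstack([k(a),k(b)]))
g=lambda im:cv2.cvtColor(im,cv2.COLOR_BGR2GRAY)[218:240,235:262].mean(1).round()
print(g(a));print(g(b))
```

```text
[137. 134. 131. 131. 130. 132. 132. 131. 126. 118. 116. 149. 188. 203.
 192. 164. 144. 143. 145. 142. 142. 141.]
[137. 135. 132. 131. 130. 132. 133. 131. 127. 120. 113. 117. 129. 132.
 122. 105.  94.  92.  92.  92.  90.  91.]
```

View pics/cmp.png

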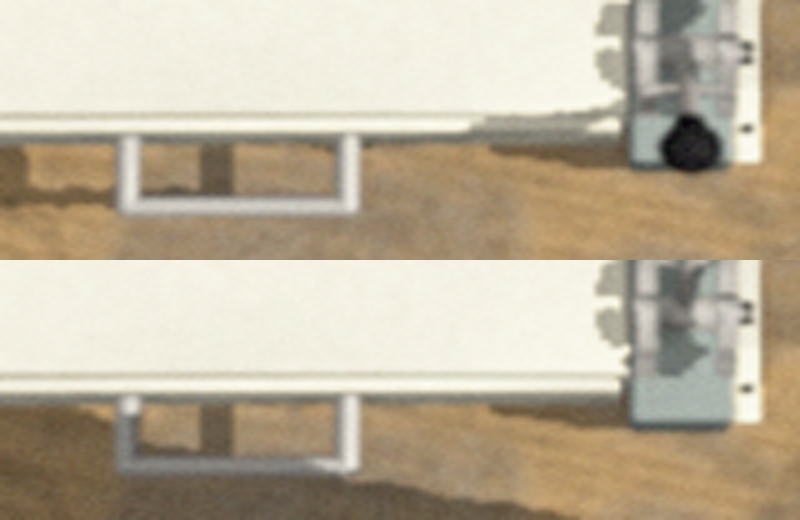

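Emit:
apply_moves([
  [[-1,0,0,20,0,0,0],[-1,10,0,50,0,0,0],[-1,30,-5,80,0,0,0],[-1,50,-10,110,0,0,0],[-1,70,-15,130,0,0,0],[-1,80,-20,130,0,0,0],[-1,80,-20,130,0,0,0],[-1,80,-20,130,0,0,0],[-1,80,-20,130,0,0,0],[-1,80,-20,130,0,0,0]],
])

```text
time_s: 59.7
tool_pos: [0.4981, -0.1602, 0.224]
tool_rot: [-2.072, 0.259, 2.101]
force: [-0.3, 0.1, -0.4]
width: -0.0
```

Run:
```python
from dots import *
M=wristM();im,_=snap('wrist','w41')
pts=plates(im,M,z=.042,box=(.45,.66,-.25,-.1))
th=np.radians(-14.45);ex=np.array([np.cos(th),np.sin(th)]);ey=np.array([-ex[1],ex[0]]);o=np.array([.558,-.1745])
q=[( np.array(p[:2])-o)@np.array([ex,ey]).T*1000 for p in pts]
q=np.array([a for a in q if abs(a[0])<47 and abs(a[1])<25]);print(len(q),q.mean(0))
delta([.4985,-.159,.2],-104.45)
```

```text
14 mean [ 555.5 -178.5] rect 546.7 -182.5 dim 35.6 102.3 ang -14.6 px [326. 143.]
12 [ 0.22850435 -3.13823702]
t 59.75 tcp [ 498.3 -160.2  224.3] w -0.1 F [0.4 0.2 0.9] j6 1.36
yaw now -104.36223483896713 d mm [  0.2   1.2 -24.3] turn [-0.28 -0.72 -0.09]
```

View pics/w41.png

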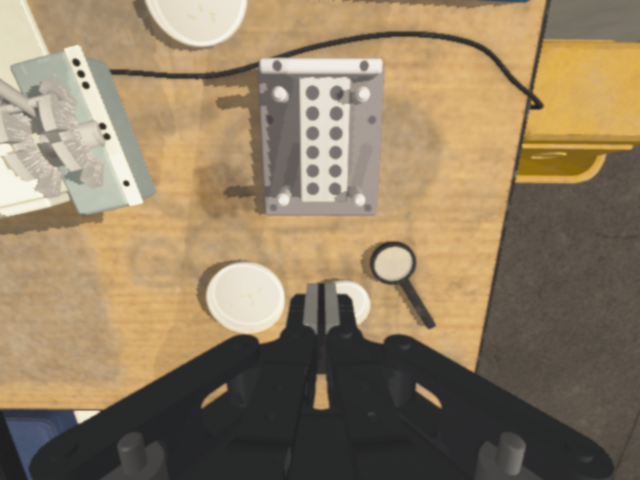

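The stack is square and against the stop, and the dishes and lens are where they were, so I am handing in.

```bash
python3 -c "
from workcell import *
print(close_job())"
```

```text
the job is handed in; nothing more can be done
None
```

The job is done and handed in at about 60 s of the 210 s. I threw the lever to the two-dot notch, opened the drawer about 148 mm and found three plates in it. They went into one stack on the board, and I squeezed it square and pushed it against the stop. The drawer went home and the lever into the three-dot notch.

After the first squaring the top plate had been knocked about 35 mm out of the stack. I squeezed it back into line, pushed it to the stop, and squared and tapped the stack again.

Last checks:
- **Top plate:** its centre measured 0.2 mm from the stop position along the board and 3 mm off to the side. It had turned about 0.3° from the board's direction.
- **Lower plates:** I checked these by eye only. Nothing stuck out at the near end, and the push met firm resistance (about 13 N) at the same place each time.
- **Drawer and lever:** the handle lies in the top picture where it was at the start, and the knob sits where the rear notch puts it.
- **Dishes and lens:** they look unmoved in the last pictures. I did not measure them.

The top and wrist cameras disagreed by about 2–3 mm on where the board is. I relied on the board's posts and stop as seen in the same wrist pictures. No check failed at the end.

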